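# Turn the cast bar in the slide-jaw fixture and hold the tester pen on its marked spot

### The arm

A 6-joint arm with a two-finger parallel gripper is mounted at the origin on the work surface. World frame = base frame: x ahead of the robot, y to its left, z up, the work surface at z = 0. Lengths are in m, angles in degrees, forces in N, time in s.
With the tool pointing down it reaches from about 0.4 to 0.825 m from the base axis. Payload 7 kg.
Tool frame: the origin (TCP) lies midway between the tips of the shut fingers; the grasp point (between the pads) lies r.hold_point_z behind it (r.hold_point_z is the distance from the TCP to the grasp point, in m); z points along the fingers, x is the direction in which the jaws open and shut, and the axes are right-handed (so a half turn about z gives the same grasp; the last joint's range is limited). The gripper opens to 88 mm and grips with 3 to 60 N. Pads are 19 mm wide; open, the fingers measure 130 mm over their backs; the gripper's body (78 mm by 193 mm) begins 47 mm behind the grasp point.
Start: joints at [16.507, 20.546, 0.682, 0, -70.136, -16.507], TCP at [0.675, -0, 0.227] pointing down, gripper open.
Joint ranges: [-176.03, 176.03], [-82.01, 121.73], [-58.28, 71.71], [-173.87, 95.51], [-174.79, -0.11], [-173.66, 173.66]. Speed limits (degrees/s): [136.94, 136.94, 172.46, 180, 180, 180].

### API

Orientations are given as [roll, pitch, yaw] about the fixed x, y, z axes, in that order (R = Rz(yaw) Ry(pitch) Rx(roll)).
In Python, from plant import get_state, viewer, close_job, r gives the robot as it stands.
- The arm moves only by the tool apply_moves, never from a script. Its argument "plan" is a list of rows, each a list of 3 entries, a list of its own where there are three numbers: the closure in counts, from 0 (fully open) to 255 (shut), then the shift along the tool's x, y, z in units of 50 mm (1.0 is 50 mm), then the turn about the tool's z in units of 6 degrees (1.0 is 6 degrees). A call has 1 to 12 rows; each row shifts and turns the commanded pose from where the row before left it, along the tool's axes as they then stand; what a row does not reach is not made up. A row lasts 1/8 s, in which the tool goes at most 62.5 mm and 10.7 degrees, less where a joint would pass 70% of its speed; a pose out of reach is approached as far as the arm can. A call is refused whole if a number of a shift passes 1 or a number of a turn 1, either way. A call with a gripper value outside its range is refused whole. The fingers move at their own pace and stop on an object; "squeeze" is the grip in N (left out, the last holds). Time passes only in rows, so rows that do not move let the fingers close. It gives the time, the measured TCP pose, the force and the opening at its end, in the units of the state.
- get_state(): the state, without advancing time (a new reading comes with each control period).
- viewer.capture(name): name is "scene" or "side" or "wrist"; returns a dict with "frame" (400x640x3 uint8, blue, green, red), "K" (3x3 intrinsics, pixels), "D" ([k1, k2, p1, p2, k3] as OpenCV has them; the pictures are not rectified), "R" (3x3) and "t" (3): a world point X has camera coordinates R X + t; the wrist camera has in their place "mount" (4x4, takes a point from camera to tool coordinates, whose origin is the TCP and whose axes are the tool frame's). Camera axes: x right, y down, z forward; pixel columns grow to the right and rows downward; lengths in m; the calibration is good to about 2 mm. A picture is of the moment at which its call begins: read the wrist's pose just before it. There is no depth.
- close_job(): hands the job in, once; it reports no verdict.
The state is a dict: "time_s": time; "joints": joint angles; "qd": joint speeds; "joint_torque": joint torques, N m; "tcp_pos": TCP position; "eef_rot": TCP orientation; "contact_force": force on the tool from outside, world axes, zero at the start; "moment": the same for the moment, N m; "gripper_width": finger opening in m.
Only numpy, scipy, OpenCV 4.12 (cv2) and the standard library are available. Lean on these libraries where they do the work, as an engineer would, in place of code of your own. Each camera call takes 0.05 s, during which the arm holds its last target.

### The job

The brass bar stands in the open slide-jaw fixture with its sloped face towards the tall fixed jaw: lift it out, turn it end for end so that the slope looks towards the sliding jaw, set it back flat and slide the jaw up snug so that the bar is held between both jaws. Then take the alloy tester pen from its wooden stand and hold its sprung tip inside the ring marked on the slope, square to the sloped face and pressed lightly so that the tip is pushed about half way in. Finish while holding the pen there, still in the gripper, and leave the jar, the white block and the pliers alone.

Things in the scene. Friction and masses are not known exactly. Their poses are not given: they have to be found in the camera images.
- fixture: Slide-jaw fixture, bolted down: dark steel base, x -120 to +65 mm, 90 mm wide (y); its flat top, the bar's seat, is 15 mm above the bench. Origin on the bench, below the centre of the clamped bar; x points to the fixed jaw (a steel block, clamping face at x = +35 mm, 26 mm thick, 70 wide, top 71 mm above the bench). Guide strips at y = -35 and +35 mm, x -117 to -42, top 21 mm above the bench.
- slide_jaw (a joint): Opening of the sliding jaw, m: its clamping face is at fixture x = -35 mm minus this; 0 = snug on the 70 mm bar against the fixed jaw, 0.037 fully open, to -0.010 if no bar is there. Slides along fixture x with about 4 N of friction, stays where left. Block 32 mm long, 55 wide, top 28 mm above the bench.
- jaw_lug (a point): Middle of the sliding jaw's upright steel lug, 53 mm above the bench: pinch or push here, towards fixture +x to close. The lug is 12 mm thick (fixture x), 30 mm wide (y), its top 16 mm above this point; it stands 24 mm behind the jaw's clamping face.
- bar_mid (a point): Cast brass bar, about 0.65 kg, 70 mm long (its x), 36 wide (y), 36 high (z). Point at mid length and width, 18 mm above its underside; x points to the sloped end. The -x half has a level top; the +x half slopes down at 30 degrees, from 36 mm high to 16 at the end. Its flat long sides (y -18, +18) are free to grasp. At the start it lies loose on the seat, x roughly along fixture x.
- bar_mark (a point): Centre of the dark ring, 14 mm across, on the bar's sloped face: 17.5 mm along the bar's x from bar_mid, 25.9 mm above the bar's underside, mid width. Its z is the outward normal of the sloped face (30 degrees from upright, leaning to the bar's x); its y is the bar's y.
- pen_grip (a point): Alloy tester pen, 0.09 kg, 122 mm long, upright in the stand, tip down. Point on its axis 85 mm above the tip and, in the stand, 93 mm above the bench; z runs from tip to top. Round black body 16 mm across (48 to 122 mm above the tip), grey collar 26 mm across (42 to 48) resting on the stand, steel nose 12 mm across (12 to 42), sprung tip 5 mm across (0 to 12).
- pen_tip (a point): End of the pen's sprung tip, on the pen's axis, 85 mm below pen_grip when the tip is out.
- pen_plunger (a joint): How far the sprung tip is pushed into the pen, in m: 0 fully out, 0.010 fully in. Spring: 1 N to start it, plus 0.3 N per mm (about 2.5 N half way). It springs back out.
- pen_stand: Fixed wooden block 70 x 70 x 50 mm high, with an upright 15 mm hole in its top that holds the pen's nose and tip. Origin at the centre of its underside on the bench. The pen lifts straight out; its tip must rise 42 mm to be clear.
- jar: Bystander: upright white jar with red cap, 54 mm across, 85 mm high; origin at its underside. The stand and the jar are on opposite sides of the fixture, either way round.
- solder_block: Bystander: white soldering block 100 x 70 x 25 mm lying on the bench; origin at its underside.
- pliers: Bystander: pliers lying flat on the bench, about 135 mm long, 60 mm wide and 15 mm high; origin at the underside near the joint.
Not all that is in view belongs to the job. Leave any green look-alike of the part that bears pen_grip alone.

How it is judged (in metres and radians):
On the way, in this order (a step that is already met when the one before it is completed fails the run):
1. the bar sits flat in the fixture, slope towards the sliding jaw, with the jaw slid up snug, while the pen is still in its stand (x of bar_mark in the frame of fixture between -0.023 and -0.012 m and y of bar_mark in the frame of fixture between -0.014 and 0.014 m and z of bar_mark in the frame of fixture between 0.0375 and 0.0445 m and angle between bar_mid's own z axis and vertical below 0.06 rad and angle between the x axis of bar_mid and the x axis of fixture, either way round below 0.08 rad and value of joint slide_jaw between -0.004 and 0.003 m and contact force between pen and pen_stand above 0.1 N), for 0.2 s.
2. the pen has been lifted out of its stand in the gripper (contact force between pen and the fingers above 1 N and contact force between pen and pen_stand below 0.05 N and height (world z) of pen_tip above 0.055 m), for 0.2 s.
At the end, for the whole second after the job is handed in: Bar flat in the fixture, slope to the sliding jaw, square within 0.08 rad, 14 mm sideways; jaw within 3 mm of snug. Gripper alone holds the pen: tip within 7 mm of ring centre, square to slope within 0.17 rad, pushed in 2 to 8 mm, 0.5 to 8 N on the bar; robot off the bar; all at rest (x of bar_mark in the frame of fixture between -0.023 and -0.012 m and y of bar_mark in the frame of fixture between -0.014 and 0.014 m and z of bar_mark in the frame of fixture between 0.0375 and 0.0445 m and angle between bar_mid's own z axis and vertical below 0.06 rad and angle between the x axis of bar_mid and the x axis of fixture, either way round below 0.08 rad and value of joint slide_jaw between -0.004 and 0.003 m and contact force between pen and the fingers above 1 N and contact force between pen and pen_stand below 0.05 N and distance between pen_tip and bar_mark below 0.007 m and angle between the z axis of pen_grip and the z axis of bar_mark, either way round below 0.17 rad and value of joint pen_plunger between 0.002 and 0.008 m and contact force between pen and bar between 0.5 and 8 N and contact force between pen and fixture below 0.05 N and contact force between each of the fingers, the arm and bar below 0.05 N and linear speed of each of pen, bar below 0.02 m/s); the arm keeps its last pose, push and grip.
It fails at once if the pen is pushed hard onto the bar (over 15 N) (contact force between pen and bar above 15 N).
It fails at once if the jar is shoved by more than 20 mm (distance of jar from where it was at the start of the episode above 0.02 m).
It fails at once if the solder block is shoved by more than 20 mm (distance of solder_block from where it was at the start of the episode above 0.02 m).
It fails at once if the pliers is shoved by more than 20 mm (distance of pliers from where it was at the start of the episode above 0.02 m).
It also fails if it takes over 58 s, if anything falls off the work surface, if the arm or the gripper's body presses on something with over 40 N, if the wrist force passes 120 N, or if a joint passes its speed limit or range.

## Working session

There is one attempt and no reset: what is moved stays moved. The work goes in short steps, Python scripts to look and compute and a tool call to move; the robot and the scene stay as the last step left them, time stands still between calls to the robot, and variables do not carry over. Pictures are saved under pics/ and viewed, and the job is handed in when it is done.

Besides the shell and the picture viewer there is one more tool, called after ">>>" in YAML: its name, and indented under it one key for each argument. apply_moves: Moves the arm, as the interface text tells. Its arguments: {"type":"object","properties":{"plan":{"type":"array","items":{"type":"array"}},"squeeze":{"type":"number"}},"required":["plan"]}

```bash
ls; mkdir -p pics; cat > h.py <<'E'
import numpy as np, cv2, sys
sys.path.insert(0,'.')
from plant import get_state, viewer, close_job, r
E
python3 - <<'E'
from h import *
s=get_state(); print(s, r.hold_point_z)
for n in ["scene","side","wrist"]:
    c=viewer.capture(n); cv2.imwrite(f"pics/{n}0.png",c["frame"]); print(n,c["K"],c["D"],c.get("R"),c.get("t"),c.get("mount"))
E
```

```text
pics
{'time_s': 0.0, 'joints': array([ 1.65054144e+01,  2.05914167e+01,  6.36109343e-01, -2.09396926e-02,
       -7.01355985e+01, -1.65057364e+01]), 'qd': array([-0.09062012,  0.00808099,  0.00810482, -0.02688116,  0.06119375,
        0.00645685]), 'joint_torque': array([-8.00930356e-04, -5.82726967e+01,  2.93058443e+01,  6.99745238e+00,
        6.93249181e-03, -2.06530804e-04]), 'tcp_pos': array([ 6.74529841e-01, -3.34845256e-05,  2.25638055e-01]), 'eef_rot': array([-1.79993044e+02, -9.27529388e-02,  1.79992541e+02]), 'contact_force': array([-0.10174774, -0.5067692 ,  0.38741595]), 'moment': array([0.02197251, 0.05570052, 0.0060987 ]), 'gripper_width': 0.08752568888449133} 0.0188
scene [[450.35836504   0.         322.55046832]
 [  0.         450.35836504 198.70541862]
 [  0.           0.           1.        ]] [-0.01785663  0.          0.          0.          0.        ] [[-0.35192345  0.93593963  0.01291917]
 [ 0.67136003  0.26200819 -0.69327298]
 [-0.65224658 -0.2353056  -0.72055928]] [ 0.19661377 -0.31630208  1.52392019] None
side [[451.1255581    0.         312.52586014]
 [  0.         451.1255581  196.07323582]
 [  0.           0.           1.        ]] [-0.07984973  0.          0.          0.          0.        ] [[-0.92180885 -0.3875399   0.00901458]
 [-0.26845358  0.62142699 -0.73604428]
 [ 0.27964463 -0.68091213 -0.67687337]] [0.50765361 0.2037626  0.9074514 ] None
wrist [[279.33982966   0.         322.32163216]
 [  0.         279.33982966 198.50683001]
 [  0.           0.           1.        ]] [-0.02500171  0.          0.          0.          0.        ] None None [[ 9.99999668e-01 -3.61397945e-04 -7.30055658e-04  2.74410317e-04]
 [ 5.30698102e-04  9.68945752e-01  2.47272821e-01 -6.70975993e-02]
 [ 6.18020439e-04 -2.47273127e-01  9.68945622e-01 -1.58318637e-01]
 [ 0.00000000e+00  0.00000000e+00  0.00000000e+00  1.00000000e+00]]
```

View pics/scene0.png

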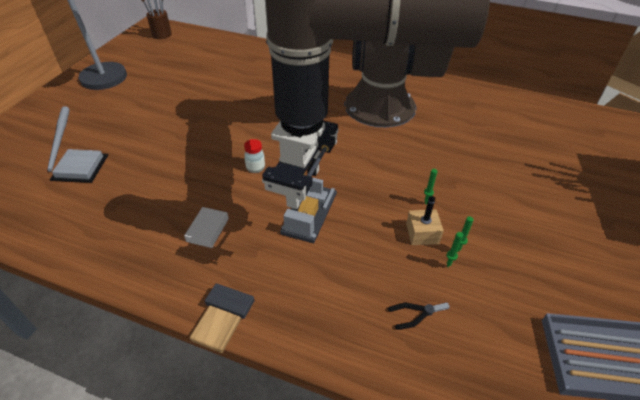

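View pics/side0.png

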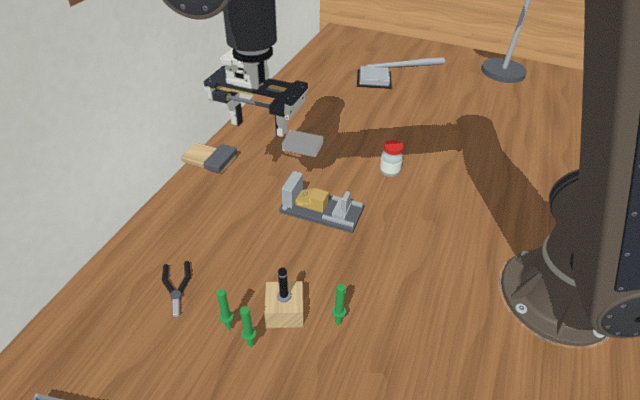

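View pics/wrist0.png

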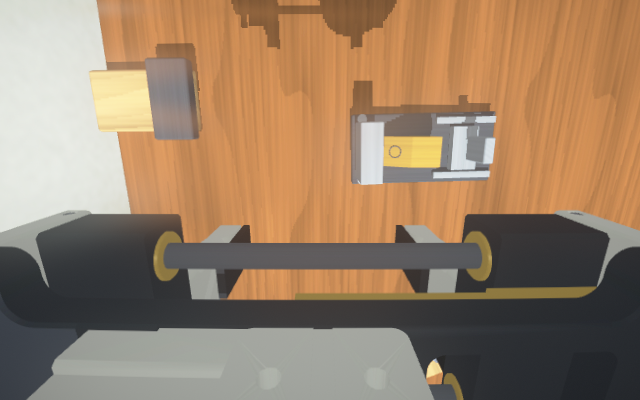

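Candidates for the pen: black one in the wooden stand, scene (430,210) / side (284,285). The green look-alikes are at side (223,308), (247,325), (340,303) and scene (431,185), (466,230), (455,250). I choose the black one in the wood block. Next come close crops.

```bash
python3 - <<'E'
from h import *
w=cv2.imread("pics/wrist0.png"); s=cv2.imread("pics/side0.png"); c=cv2.imread("pics/scene0.png")
cv2.imwrite("pics/w0c.png",cv2.resize(w[95:195,340:510],None,fx=4.6,fy=4.6,interpolation=cv2.INTER_CUBIC))
a=cv2.resize(s[170:240,265:375],None,fx=5,fy=5,interpolation=cv2.INTER_CUBIC)
cv2.imwrite("pics/s0c.png",a)
a=cv2.resize(s[255:335,250:320],(350,400),interpolation=cv2.INTER_CUBIC)
b=cv2.resize(c[185:255,395:465],(400,400),interpolation=cv2.INTER_CUBIC)
cv2.imwrite("pics/p0c.png",np.hstack([a,b]))
E
```

```text
(no output)
```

View pics/w0c.png

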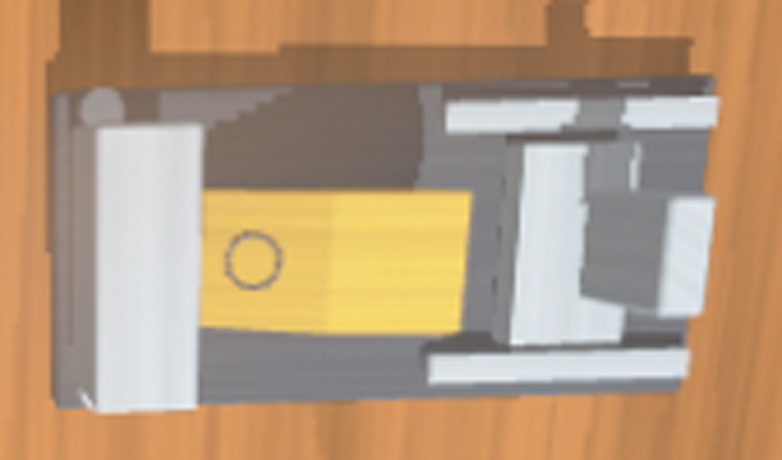

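View pics/s0c.png

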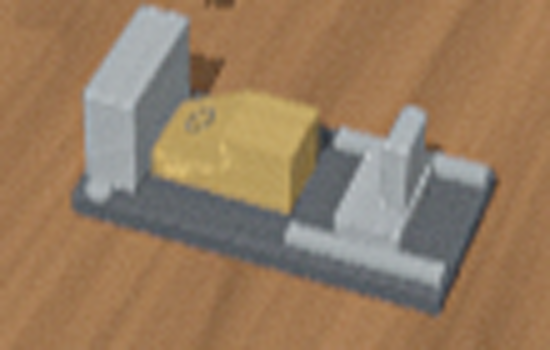

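View pics/p0c.png

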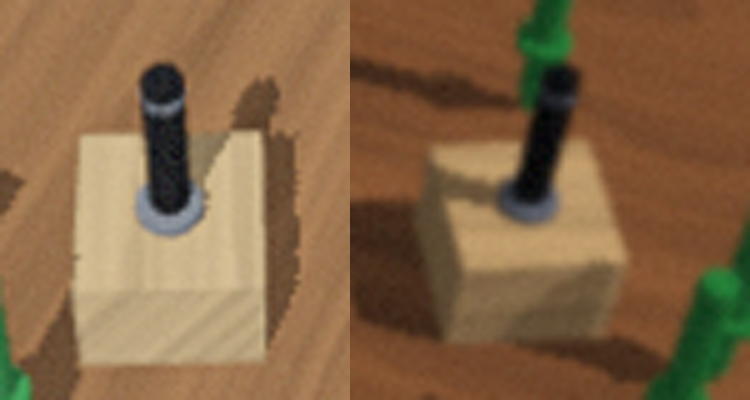

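```bash
cat >> h.py <<'E'
from scipy.spatial.transform import Rotation as Ro
np.set_printoptions(precision=4,suppress=True)
def pose(s=None):
    s=s or get_state()
    T=np.eye(4); T[:3,:3]=Ro.from_euler('xyz',s['eef_rot'],degrees=True).as_matrix(); T[:3,3]=s['tcp_pos']; return T
def ray(c,pts,T=None):
    p=cv2.undistortPoints(np.array(pts,float).reshape(-1,1,2),c['K'],np.array(c['D'])).reshape(-1,2)
    d=np.c_[p,np.ones(len(p))]
    if 'mount' in c:
        M=T@c['mount']; return np.tile(M[:3,3],(len(d),1)), d@M[:3,:3].T
    R=np.array(c['R']);t=np.array(c['t']); return np.tile(-R.T@t,(len(d),1)), d@R
def onz(c,pts,z,T=None):
    o,d=ray(c,pts,T); k=(z-o[:,2])/d[:,2]; return o+k[:,None]*d
def tri(rays):
    A=0;b=0
    for o,d in rays:
        d=d/np.linalg.norm(d);P=np.eye(3)-np.outer(d,d);A=A+P;b=b+P@o
    return np.linalg.solve(A,b)
def proj(c,X,T=None):
    X=np.array(X,float).reshape(-1,3)
    if 'mount' in c:
        M=np.linalg.inv(T@c['mount']);R,t=M[:3,:3],M[:3,3]
    else: R,t=np.array(c['R']),np.array(c['t'])
    return cv2.projectPoints(X,cv2.Rodrigues(R)[0],t,c['K'],np.array(c['D']))[0].reshape(-1,2)
E
python3 - <<'E'
from h import *
T=pose(); c=viewer.capture("wrist"); f=lambda P:np.array(P,float)/4.6+[340-.4,95-.4]
a=onz(c,f([(97,127),(203,123),(198,408),(97,411)]),.071,T)
print("jaw top",a[:,:2].tolist())
b=onz(c,f([(334,190),(472,192),(461,333),(327,333)]),.051,T)
print("bar top",b[:,:2].tolist())
base=onz(c,f([(716,77),(683,390),(55,405),(52,93)]),.015,T); print("base",base[:,:2].tolist())
print("ring",onz(c,f([(252,260)]),.0409,T))
print("lug top",onz(c,f([(668,195),(716,197),(704,317),(658,316)]),.069,T)[:,:2].tolist())
print("slidejaw face edge z28",onz(c,f([(524,145),(511,343)]),.028,T)[:,:2].tolist())
cs=viewer.capture("side"); cc=viewer.capture("scene")
# pen stand collar, top
g=lambda P:np.array(P,float)/5+[250-.4,255-.4]
h=lambda P:(np.array(P,float)-[350,0])/5.714+[395-.4,185-.4]
print("pen top side",onz(cs,g([(161,78)]),.130),"collar",onz(cs,g([(169,210)]),.053))
print("pen top scene",onz(cc,h([(560,80)]),.130),"collar",onz(cc,h([(527,203)]),.053))
print("stand top side",onz(cs,g([(82,135),(265,130),(265,290),(75,288)]),.05)[:,:2].tolist())
print("stand top scene",onz(cc,h([(430,152),(590,140),(627,260),(465,272)]),.05)[:,:2].tolist())
# jar, solder, pliers
print("jar cap side",onz(cs,[(394,147)],.085),"scene",onz(cc,[(253,146)],.085))
print("solder side",onz(cs,[(303,143)],.025),"scene",onz(cc,[(208,226)],.025))
print("pliers side",onz(cs,[(176,292)],.01),"green top",onz(cs,[(223,293),(247,310),(340,287)],.12))
E
```

```text
jaw top [[0.6327525846979344, -0.0725623638825669], [0.6077681905341005, -0.07351969625234483], [0.605457231597333, -0.005118257875251171], [0.6305535238210698, -0.0043660659654083805]]
bar top [[0.5692788399887315, -0.05756390040376534], [0.5338803657897885, -0.05719081460681944], [0.5330928603673055, -0.02112814613095513], [0.5683267118274009, -0.02107860966737113]]
base [[0.4532284971108796, -0.08777836271585487], [0.45007621802108644, 0.0005197937486868948], [0.6350357870152594, 0.005061526812882286], [0.6379986036008106, -0.08261714878004957]]
ring [[ 0.5865 -0.0391  0.0409]]
lug top [[0.4934569175610811, -0.0572560478787845], [0.481550720583493, -0.056853018640065915], [0.48026236848600795, -0.027730096918186578], [0.4918940650129098, -0.02794152053547206]]
slidejaw face edge z28 [[0.5112316367169705, -0.06900315921199622], [0.5088984050084175, -0.015167290420189737]]
pen top side [[0.5041 0.2528 0.13  ]] collar [[0.5033 0.2545 0.053 ]]
pen top scene [[0.5082 0.2481 0.13  ]] collar [[0.5068 0.2481 0.053 ]]
stand top side [[0.5500029203739003, 0.23462597501115368], [0.48607408822912257, 0.20447118499517947], [0.457141349855799, 0.2703946887340611], [0.521088344492429, 0.2970306427057767]]
stand top scene [[0.4901056686940555, 0.20244243293735262], [0.4575449598911723, 0.26650951386901084], [0.5202931858473672, 0.2939348066729909], [0.5514435403128507, 0.23158852545075131]]
jar cap side [[ 0.4298 -0.2408  0.085 ]] scene [[ 0.4409 -0.2491  0.085 ]]
solder side [[ 0.6805 -0.2402  0.025 ]] scene [[ 0.6955 -0.2513  0.025 ]]
pliers side [[0.7198 0.3045 0.01  ]] green top [[0.5786 0.33   0.12  ]
 [0.5248 0.3434 0.12  ]
 [0.3999 0.2393 0.12  ]]
```

>>> apply_moves:
  plan:
    - [0,[0.73,-0.26,0.5],0]
    - [0,[0.73,-0.26,0.5],0]
    - [0,[0.73,-0.26,0.5],0]
    - [0,[0,0,0],-1]
    - [0,[0,0,0],-1]
    - [0,[0,0,0],-1]
    - [0,[0,0,0],-1]
    - [0,[0,0,0],-1]
    - [0,[0,0,0],-1]
    - [0,[0,0,0],-1]
    - [0,[0,0,0],-1]
    - [0,[0,0,0],-1]
  squeeze: 30

```text
time_s: 1.8
tcp_pos: [0.5655, -0.039, 0.1516]
eef_rot: [-180.0, 0.0, -125.8]
contact_force: [-1.0, -0.2, 0.5]
gripper_width: 0.088
```

>>> apply_moves:
  plan:
    - [0,[0,0,0],-1]
    - [0,[0,0,0],-1]
    - [0,[0,0,0],-1]
    - [0,[0,0,0],-1]
    - [0,[0,0,0],-1]
    - [0,[0,0,0],-1]
    - [0,[0,0,0],-0.27]
    - [0,[0,0,0],0]

```text
time_s: 2.8
tcp_pos: [0.5655, -0.039, 0.1516]
eef_rot: [-180.0, 0.0, -88.5]
contact_force: [0.7, -0.4, -0.7]
gripper_width: 0.0876
```

```bash
python3 - <<'E'
from h import *
s=get_state(); print(s['joints']); T=pose(s); c=viewer.capture("wrist"); cv2.imwrite("pics/w1.png",c["frame"])
print(T)
E
```

```text
[ 15.8315  13.9386 -19.1418  -0.0024 -56.9123  75.7017]
[[ 0.0267 -0.9996  0.0001  0.5655]
 [-0.9996 -0.0267  0.0001 -0.039 ]
 [-0.0001 -0.0001 -1.      0.1516]
 [ 0.      0.      0.      1.    ]]
```

View pics/w1.png

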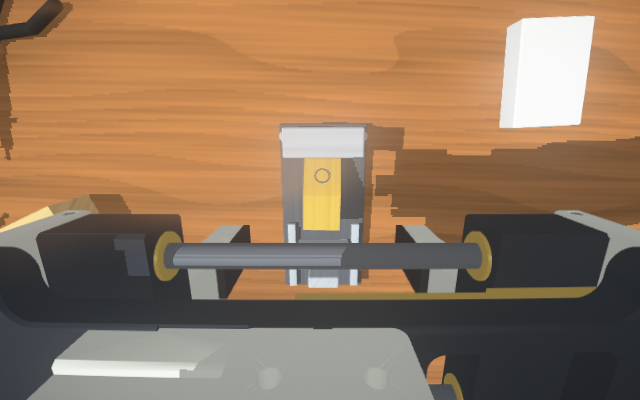

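The wrist view shows the bar at about (322,195), ring at (322,176), lined up between the fingers and clear of both jaws. I'll refine its centreline here.

```bash
python3 - <<'E'
from h import *
T=pose(); c=viewer.capture("wrist"); im=c["frame"]
hsv=cv2.cvtColor(im,cv2.COLOR_BGR2HSV); m=cv2.inRange(hsv,(20,120,120),(32,255,255)); m[:140]=0;m[235:]=0;m[:,:290]=0;m[:,360:]=0
ys,xs=np.nonzero(m); print(xs.min(),xs.max(),ys.min(),ys.max())
for y in range(ys.min(),ys.max()+1,6):
    q=np.nonzero(m[y])[0]; print(y,q.min(),q.max(),(q.min()+q.max())/2)
l=[(np.nonzero(m[y])[0].min()-.5,y) for y in range(205,228)]; rr=[(np.nonzero(m[y])[0].max()+.5,y) for y in range(205,228)]
L=onz(c,l,.051,T);R_=onz(c,rr,.051,T); print(L[0],L[-1],R_[0],R_[-1])
M=(L+R_)/2; p=np.polyfit(M[:,0],M[:,1],1); print("mid",M[[0,-1]],np.degrees(np.arctan(p[0])))
E
python3 - <<'E'
import cv2
im=cv2.imread("pics/w1.png"); cv2.imwrite("pics/w1c.png",cv2.resize(im[115:295,230:420],None,fx=3.3,fy=3.3,interpolation=cv2.INTER_CUBIC))
E
```

```text
303 340 159 229
159 305 339 322.0
165 305 339 322.0
171 304 339 321.5
177 304 340 322.0
183 304 340 322.0
189 304 340 322.0
195 303 340 321.5
201 303 340 321.5
207 303 339 321.0
213 303 339 321.0
219 303 339 321.0
225 303 339 321.0
[ 0.5585 -0.021   0.051 ] [ 0.5361 -0.0212  0.051 ] [ 0.5595 -0.0576  0.051 ] [ 0.537  -0.0565  0.051 ]
mid [[ 0.559  -0.0393  0.051 ]
 [ 0.5366 -0.0389  0.051 ]] 0.555812974653864
```

View pics/w1c.png

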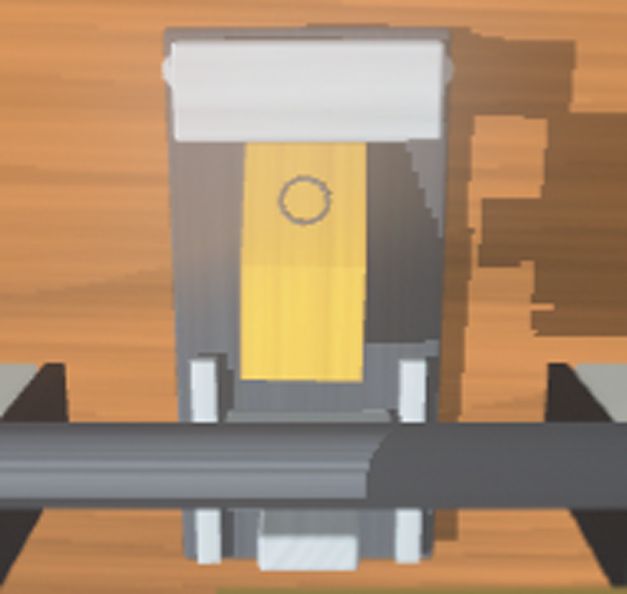

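>>> apply_moves:
  plan:
    - [0,[0,0,0.9],0]
    - [0,[0,0,0.9],0]
    - [0,[0,0,0.6],0]
    - [0,[0,0,0.23],0]
    - [0,[0,0,0],0]
    - [255,[0,0,0],0]
    - [255,[0,0,0],0]
    - [255,[0,0,0],0]
    - [255,[0,0,0],0]
    - [255,[0,0,0],0]
    - [255,[0,0,0],0]
  squeeze: 40

```text
time_s: 4.28
tcp_pos: [0.5655, -0.0389, 0.0201]
eef_rot: [-180.0, 0.0, -88.4]
contact_force: [-0.6, 1.2, 0.6]
gripper_width: 0.0358
```

>>> apply_moves:
  plan:
    - [255,[0,0,-0.4],0]
    - [255,[0,0,-0.7],0]
    - [255,[0,0,-0.5],0]
    - [255,[0,0,0],1]
    - [255,[0,0,0],1]
    - [255,[0,0,0],1]
    - [255,[0,0,0],1]
    - [255,[0,0,0],1]
    - [255,[0,0,0],1]
    - [255,[0,0,0],1]
    - [255,[0,0,0],1]
    - [255,[0,0,0],1]

```text
time_s: 5.78
tcp_pos: [0.5641, -0.0391, 0.0987]
eef_rot: [179.9, -0.1, -142.6]
contact_force: [0.4, -0.3, -6.2]
gripper_width: 0.036
```

>>> apply_moves:
  plan:
    - [255,[0,0,0],1]
    - [255,[0,0,0],1]
    - [255,[0,0,0],1]
    - [255,[0,0,0],1]
    - [255,[0,0,0],1]
    - [255,[0,0,0],1]
    - [255,[0,0,0],1]
    - [255,[0,0,0],1]
    - [255,[0,0,0],1]
    - [255,[0,0,0],1]
    - [255,[0,0,0],1]
    - [255,[0,0,0],1]

```text
time_s: 7.28
tcp_pos: [0.5642, -0.0391, 0.0987]
eef_rot: [-179.9, -0.1, 145.4]
contact_force: [0.8, -0.4, -5.9]
gripper_width: 0.0354
```

>>> apply_moves:
  plan:
    - [255,[0,0,0],1]
    - [255,[0,0,0],1]
    - [255,[0,0,0],1]
    - [255,[0,0,0],1]
    - [255,[0,0,0],1]
    - [255,[0,0,0],1]
    - [255,[0,0,0],1]
    - [255,[0,0,0],1]
    - [255,[0,0,0],1]
    - [255,[0,0,0],0]
    - [255,[0,0,0],0]

```text
time_s: 8.65
tcp_pos: [0.5649, -0.0391, 0.0994]
eef_rot: [-179.9, 0.0, 91.7]
contact_force: [0.0, -0.3, -5.8]
gripper_width: 0.0358
```

```bash
python3 - <<'E'
from h import *
s=get_state(); print(s['joints'],s['gripper_width'],s['contact_force']); T=pose(s); c=viewer.capture("wrist"); cv2.imwrite("pics/w2.png",c["frame"])
print(T)
c=viewer.capture("side"); cv2.imwrite("pics/s2.png",cv2.resize(c["frame"][120:250,220:400],None,fx=4,fy=4))
E
```

```text
[  15.8295   17.0934  -22.637    -0.0171  -50.3483 -104.0805] 0.03579604322222943 [ 0.017  -0.3081 -5.7936]
[[-0.0303  0.9995 -0.0014  0.5649]
 [ 0.9995  0.0303 -0.0002 -0.0391]
 [-0.0001 -0.0014 -1.      0.0994]
 [ 0.      0.      0.      1.    ]]
```

View pics/w2.png

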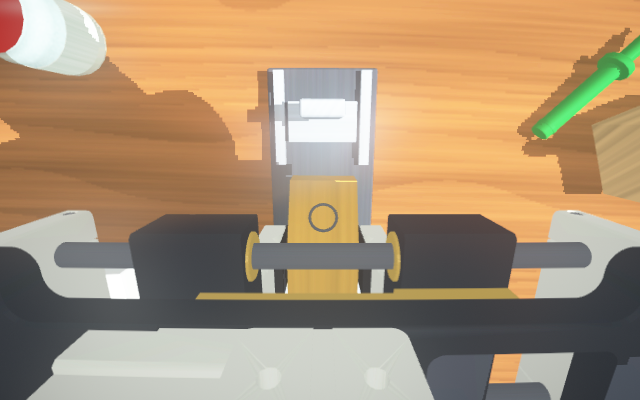

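View pics/s2.png

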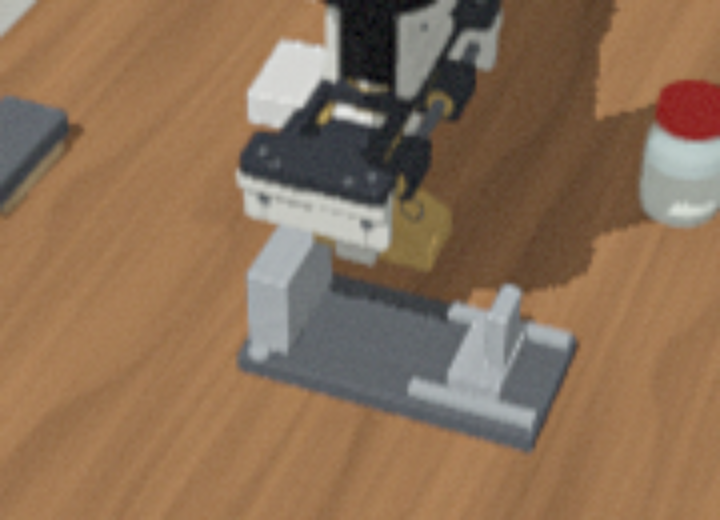

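```bash
python3 - <<'E'
from h import *
T=pose(); c=viewer.capture("wrist"); im=c["frame"]
print("ring",onz(c,[(322.5,217)],.1202,T))
cv2.imwrite("pics/w2c.png",cv2.resize(im[60:240,250:400],None,fx=3.3,fy=3.3,interpolation=cv2.INTER_CUBIC))
E
```

```text
ring [[ 0.544  -0.0406  0.1202]]
```

View pics/w2c.png

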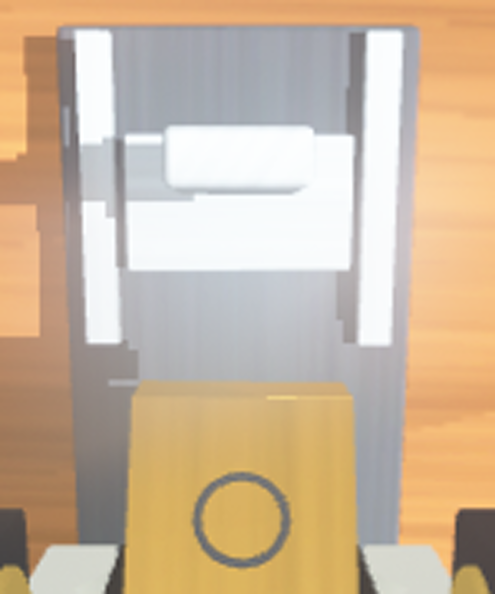

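>>> apply_moves:
  plan:
    - [255,[-0.03,0.17,0],0]
    - [255,[0,0,0.7],0]
    - [255,[0,0,0.6],0]
    - [255,[0,0,0.2],0]
    - [255,[0,0,0.1],0]
    - [255,[0,0,0],0]
    - [255,[0,0,0],0]

```text
time_s: 9.68
tcp_pos: [0.5797, -0.0401, 0.0266]
eef_rot: [179.4, 0.0, 91.8]
contact_force: [-8.3, -1.2, 40.1]
gripper_width: 0.0357
```

```bash
python3 - <<'E'
from h import *
s=get_state(); print(s['joints'],s['gripper_width'],s['contact_force'],s['moment'],s['tcp_pos']); T=pose(s); c=viewer.capture("wrist"); cv2.imwrite("pics/w3.png",c["frame"])
print(T)
c=viewer.capture("side"); cv2.imwrite("pics/s3.png",cv2.resize(c["frame"][120:250,220:400],None,fx=4,fy=4,interpolation=cv2.INTER_CUBIC))
E
```

```text
[  15.4289   23.1974  -25.3975    0.2523  -40.8136 -103.807 ] 0.03567974127845508 [-8.2877 -1.1878 40.1226] [ 0.1565  2.8536 -0.1437] [ 0.5797 -0.0401  0.0266]
[[-0.0316  0.9994  0.0107  0.5797]
 [ 0.9995  0.0316 -0.     -0.0401]
 [-0.0004  0.0107 -0.9999  0.0266]
 [ 0.      0.      0.      1.    ]]
```

View pics/w3.png

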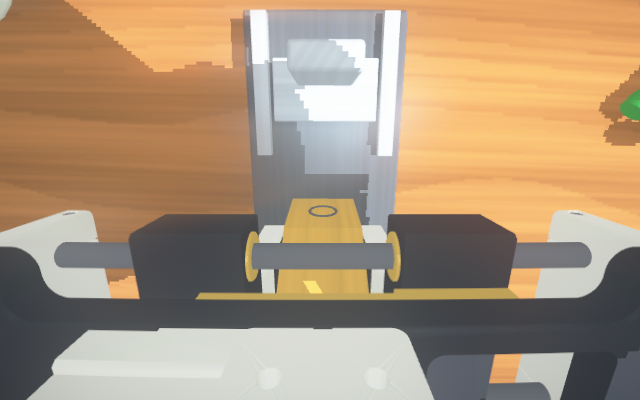

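View pics/s3.png

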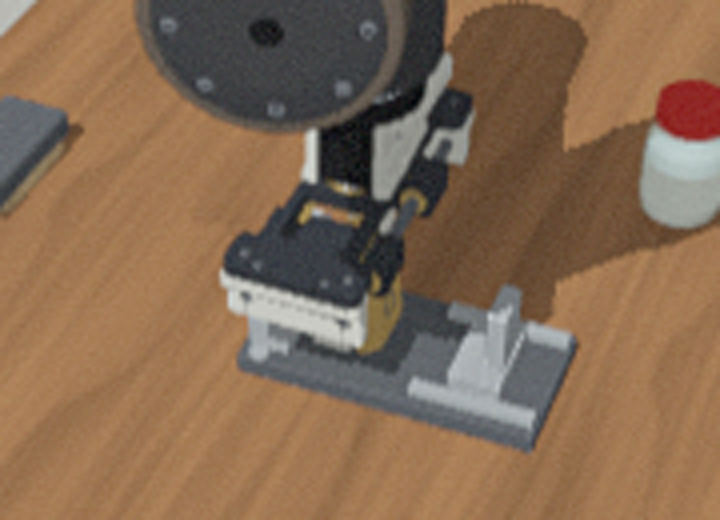

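>>> apply_moves:
  plan:
    - [255,[0,0,-0.5],0]
    - [255,[0,0,-0.6],0]
    - [255,[0,-0.2,-0.2],0]
    - [255,[0,0,0],0]

```text
time_s: 10.28
tcp_pos: [0.5633, -0.0406, 0.0851]
eef_rot: [180.0, -0.0, 91.6]
contact_force: [-0.5, 0.4, -7.2]
gripper_width: 0.0357
```

```bash
python3 - <<'E'
from h import *
s=get_state(); print(s['gripper_width'],s['contact_force'],s['tcp_pos']); T=pose(s); c=viewer.capture("wrist"); cv2.imwrite("pics/w4.png",c["frame"])
c=viewer.capture("side"); cv2.imwrite("pics/s4.png",cv2.resize(c["frame"][120:250,220:400],None,fx=4,fy=4,interpolation=cv2.INTER_CUBIC))
E
```

```text
0.03571976684273226 [-0.5243  0.3821 -7.1519] [ 0.5633 -0.0406  0.0851]
```

View pics/w4.png

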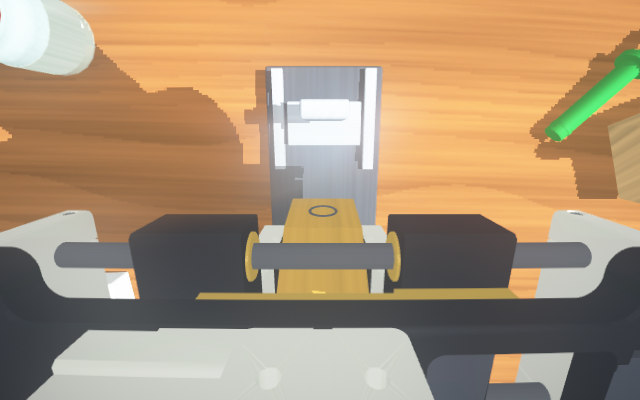

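View pics/s4.png

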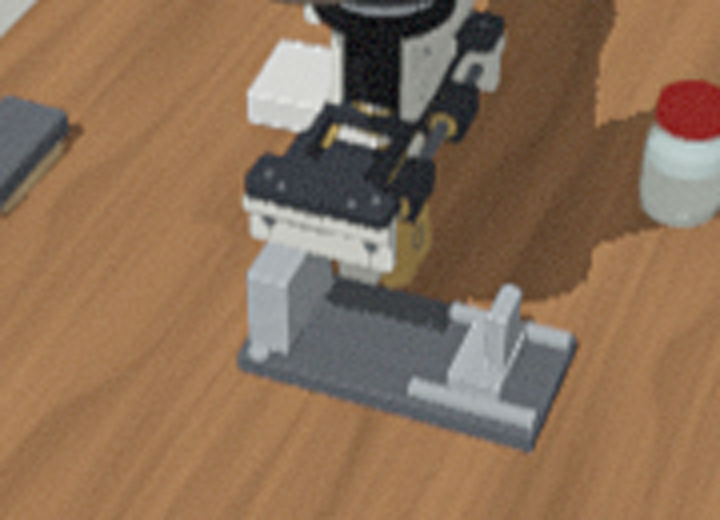

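The bar's tall end caught the top of the fixed jaw and the bar pitched in the grip, slope end down (ring now flattened at (322,211), slope's lower edge at row 199). I'll measure the pitch before correcting it.

```bash
python3 - <<'E'
from h import *
T=pose(); c=viewer.capture("wrist"); im=c["frame"]
cv2.imwrite("pics/w4c.png",cv2.resize(im[185:305,260:390],None,fx=4.5,fy=4.5,interpolation=cv2.INTER_CUBIC))
# predicted rows for features vs theta (tool frame: y toward +x world, z down)
g=np.array([0,0,-.0188])
for th in range(20,66,5):
    t=np.radians(th); out=[]
    for bx,bz in [(.035,-.002),(.0175,.0079),(0,.018)]:
        dx,dz=bx+.0032,bz-.0057
        lat=-(dx*np.cos(t))+ -dz*np.sin(t)   # +x world lateral (slope end toward -x)
        # slope-end down: up = -dx sin + dz cos ; lateral(-x) = dx cos + dz sin
        up=-dx*np.sin(t)+dz*np.cos(t)
        lat=-(dx*np.cos(t)+dz*np.sin(t))
        P=np.array([0,lat,-.0188-up])
        out.append(proj(c,(T@np.r_[P,1])[:3],T)[0])
    print(th,np.round(np.array(out)[:,1],1))
E
```

```text
20 [185.7 215.  249.2]
25 [187.8 214.9 247. ]
30 [190.4 215.1 244.9]
35 [193.2 215.6 242.8]
40 [196.4 216.4 240.9]
45 [199.8 217.4 239.1]
50 [203.5 218.6 237.4]
55 [207.4 220.1 235.9]
60 [211.5 221.7 234.5]
65 [215.8 223.6 233.3]
```

View pics/w4c.png

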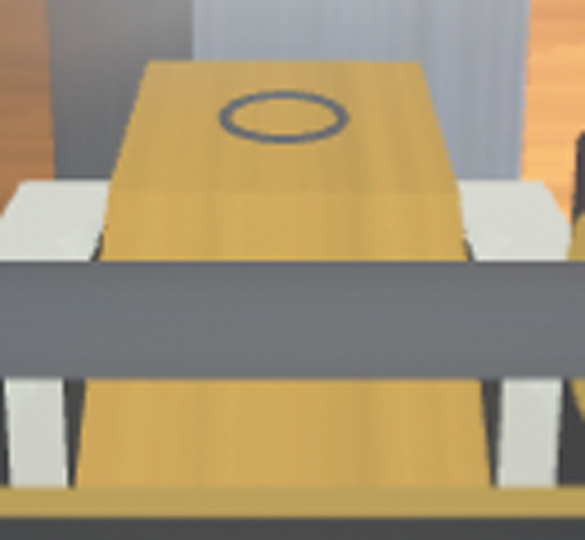

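>>> apply_moves:
  plan:
    - [255,[0,-0.43,0],0]
    - [255,[0,0,0.5],0]
    - [255,[0,0,0.5],0]
    - [255,[0,0,0],0]
  squeeze: 25

```text
time_s: 10.92
tcp_pos: [0.5405, -0.0417, 0.0325]
eef_rot: [-179.7, 0.1, 91.6]
contact_force: [-0.7, -0.1, -5.9]
gripper_width: 0.0361
```

```bash
python3 - <<'E'
from h import *
s=get_state(); print(s['gripper_width'],s['contact_force'],s['tcp_pos']); T=pose(s); c=viewer.capture("wrist"); im=c["frame"]
a=cv2.resize(im[0:400,160:480],None,fx=1.5,fy=1.5)
c=viewer.capture("side"); b=cv2.resize(c["frame"][130:240,260:370],None,fx=5.45,fy=5.45,interpolation=cv2.INTER_CUBIC)[:,:310]
b=cv2.resize(c["frame"][140:240,270:370],(400,400),interpolation=cv2.INTER_CUBIC)
a=cv2.resize(im[0:400,160:480],(320,400))
cv2.imwrite("pics/w5.png",np.hstack([a,b]))
E
```

```text
0.03606583925449435 [-0.7378 -0.0605 -5.8801] [ 0.5405 -0.0417  0.0325]
```

View pics/w5.png

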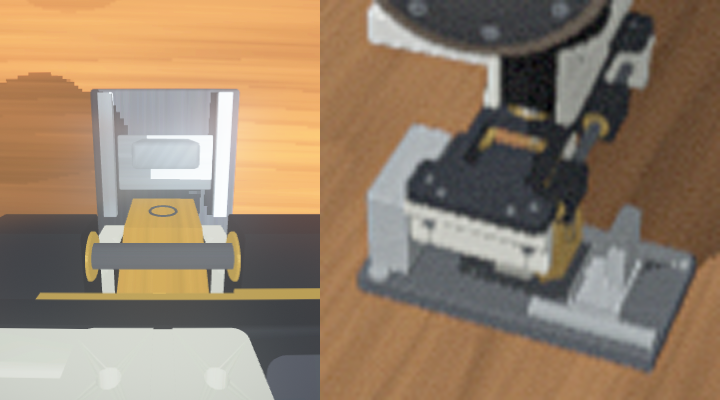

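>>> apply_moves:
  plan:
    - [255,[0,0,0.12],0]
    - [255,[0,0.06,0.04],0]
    - [255,[0,0.07,0.04],0]
    - [255,[0,0.07,0.04],0]
    - [255,[0,0.07,0.03],0]
    - [255,[0,0,0],0]
  squeeze: 14

```text
time_s: 11.78
tcp_pos: [0.5572, -0.0407, 0.0218]
eef_rot: [179.9, -0.0, 91.6]
contact_force: [2.0, 0.9, -0.0]
gripper_width: 0.036
```

```bash
cat > look.py <<'E'
from h import *
def look(name,save=True):
    s=get_state(); print(s['time_s'],s['gripper_width'],s['contact_force'],s['tcp_pos'],s['eef_rot']); c=viewer.capture("wrist"); im=c["frame"]
    c=viewer.capture("side")
    b=cv2.resize(c["frame"][140:240,270:370],(400,400),interpolation=cv2.INTER_CUBIC)
    a=cv2.resize(im[0:400,160:480],(320,400))
    cv2.imwrite(f"pics/{name}.png",np.hstack([a,b]))
    cv2.imwrite(f"pics/{name}_wfull.png",im); cv2.imwrite(f"pics/{name}_sfull.png",c["frame"])
if __name__=="__main__": look(sys.argv[1])
E
python3 look.py w6
```

```text
11.775 0.036045592230633756 [ 1.9531  0.9348 -0.0199] [ 0.5572 -0.0407  0.0218] [179.9088  -0.0045  91.6337]
```

View pics/w6.png

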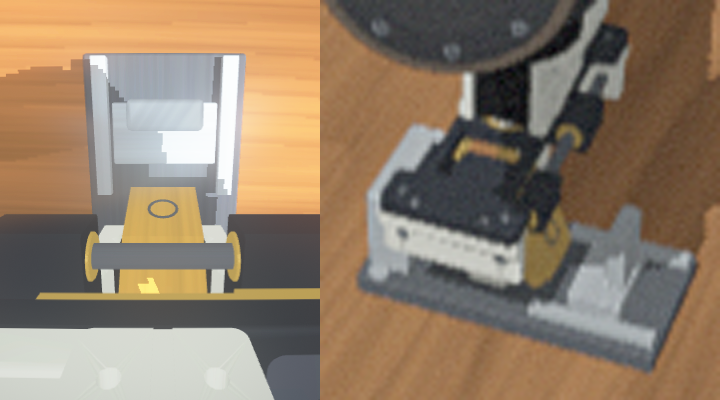

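>>> apply_moves:
  plan:
    - [255,[0,0.05,0.04],0]
    - [255,[0,0.03,0.02],0]
    - [255,[0,0,0],0]
    - [255,[0,0,0],0]
  squeeze: 8

```text
time_s: 12.38
tcp_pos: [0.5605, -0.0406, 0.0186]
eef_rot: [180.0, -0.0, 91.6]
contact_force: [3.1, 0.9, -0.0]
gripper_width: 0.0362
```

```bash
python3 look.py w7
```

```text
12.375 0.036244191576021045 [ 3.0703  0.9201 -0.025 ] [ 0.5605 -0.0406  0.0186] [179.9515  -0.008   91.6284]
```

View pics/w7.png

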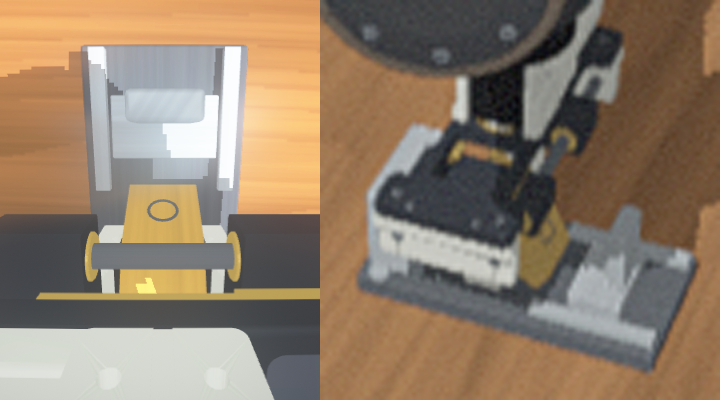

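>>> apply_moves:
  plan:
    - [120,[0,0,0],0]
    - [120,[0,0,0],0]
    - [0,[0,0,0],0]
    - [0,[0,0,0],0]
    - [0,[0,0,-0.6],0]
    - [0,[0,0,-0.9],0]
    - [0,[0,0,0],0]

```text
time_s: 13.35
tcp_pos: [0.5624, -0.0403, 0.0971]
eef_rot: [179.6, -0.1, 91.7]
contact_force: [0.2, 0.0, 0.2]
gripper_width: 0.0865
```

```bash
python3 look.py w8
```

```text
13.35 0.08646685601333241 [0.178  0.0051 0.1668] [ 0.5624 -0.0403  0.0971] [179.6328  -0.051   91.6534]
```

View pics/w8.png

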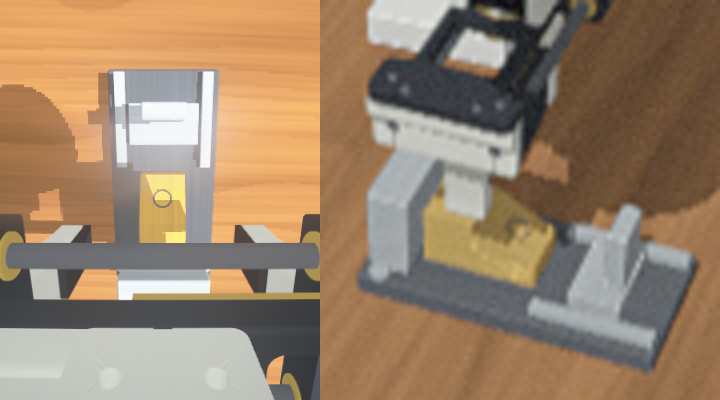

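The bar now lies flat with its slope towards the sliding jaw; the ring is at wrist (322,198). I'll measure it.

```bash
python3 - <<'E'
from h import *
T=pose(); c=viewer.capture("wrist"); im=c["frame"]
cv2.imwrite("pics/w8c.png",cv2.resize(im[60:300,220:420],None,fx=2.5,fy=2.5,interpolation=cv2.INTER_CUBIC))
o=np.array([.5716,-.0403]); a=np.radians(1.6); R=np.array([[np.cos(a),np.sin(a)],[-np.sin(a),np.cos(a)]])
def fx(p,z): return R@(onz(c,[p],z,T)[0,:2]-o)
print("ring fixture xy",fx((322.2,198.5),.0409)*1e3)
hsv=cv2.cvtColor(im,cv2.COLOR_BGR2HSV); m=cv2.inRange(hsv,(18,120,90),(34,255,255)); m[:150]=0;m[242:]=0;m[:,:285]=0;m[:,360:]=0
for y in range(170,242,8):
    q=np.nonzero(m[y])[0]; print(y,(q.min(),q.max()) if len(q) else None)
print("slope end edge", fx((322,172),.031)*1e3, "fixjaw", fx((322,280),.071)*1e3)
E
```

```text
ring fixture xy [-23.8633  -0.9642]
170 None
178 None
186 None
194 (np.int64(304), np.int64(344))
202 (np.int64(300), np.int64(344))
210 (np.int64(300), np.int64(345))
218 (np.int64(300), np.int64(345))
226 (np.int64(300), np.int64(345))
234 (np.int64(300), np.int64(345))
slope end edge [-43.1627  -1.1078] fixjaw [29.4569 -1.156 ]
```

View pics/w8c.png

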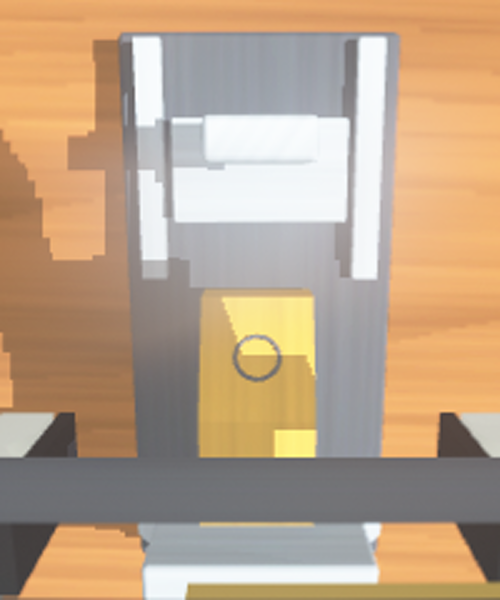

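```bash
python3 - <<'E'
from h import *
T=pose(); c=viewer.capture("wrist")
P=lambda x,y:(220+x/2.5-.4,60+y/2.5-.4)
print("lug top corners",onz(c,[P(204,116),P(317,116),P(204,162),P(317,162)],.069,T)[:,:2])
print("fixjaw top edge",onz(c,[P(145,566),P(377,566)],.071,T)[:,:2])
print("jaw face top edge",onz(c,[P(174,221),P(347,221)],.028,T)[:,:2])
print("base end",onz(c,[P(123,33),P(398,33)],.015,T)[:,:2])
E
```

```text
lug top corners [[ 0.4806 -0.057 ]
 [ 0.4799 -0.0289]
 [ 0.4918 -0.0569]
 [ 0.491  -0.0283]]
fixjaw top edge [[ 0.6058 -0.073 ]
 [ 0.6039 -0.0055]]
jaw face top edge [[ 0.5098 -0.0692]
 [ 0.5083 -0.0146]]
base end [[ 0.4525 -0.0868]
 [ 0.4501 -0.0001]]
```

>>> apply_moves:
  plan:
    - [255,[0,-0.7,0],0]
    - [255,[0,-0.7,0],0]
    - [255,[0,-0.75,0],0]
    - [255,[0,0,0.5],0]
    - [255,[0,0,0.54],0]
    - [255,[0,0,0],0]
    - [255,[0,0,0],0]
  squeeze: 20

```text
time_s: 14.42
tcp_pos: [0.4527, -0.0438, 0.0417]
eef_rot: [-180.0, 0.0, 91.6]
contact_force: [0.8, 0.5, 0.7]
gripper_width: 0.0233
```

```bash
python3 look.py w9
```

```text
14.425 0.023301385140090718 [0.807  0.491  0.6703] [ 0.4527 -0.0438  0.0417] [-179.9567    0.0261   91.632 ]
```

View pics/w9.png

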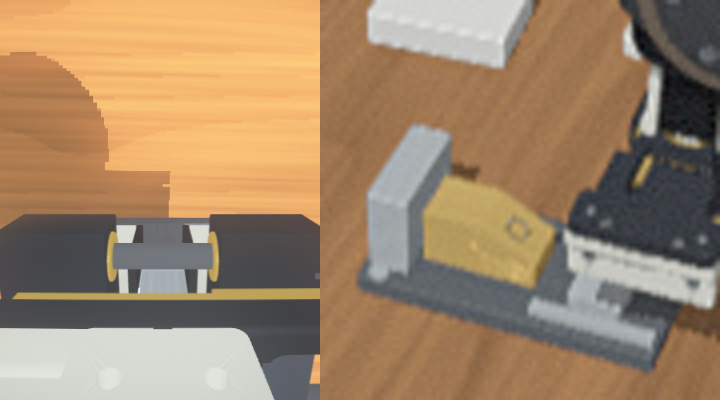

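>>> apply_moves:
  plan:
    - [255,[0,0.1,0],0]
    - [255,[0,0.12,0],0]
    - [255,[0,0.12,0],0]
    - [255,[0,0.12,0],0]
    - [255,[0,0.12,0],0]
    - [255,[0,0.08,0],0]
    - [255,[0,0,0],0]

```text
time_s: 15.4
tcp_pos: [0.4858, -0.0429, 0.0413]
eef_rot: [-180.0, 0.0, 91.6]
contact_force: [-1.4, -1.0, -1.8]
gripper_width: 0.0003
```

>>> apply_moves:
  plan:
    - [255,[0,0.06,0],0]
    - [255,[0,0.06,0],0]
    - [255,[0,0.04,0],0]

```text
time_s: 15.78
tcp_pos: [0.493, -0.0427, 0.0413]
eef_rot: [-179.9, 0.0, 91.6]
contact_force: [-9.0, 1.7, 5.1]
gripper_width: 0.0005
```

```bash
python3 look.py w10
```

```text
15.775 0.0005260159824907379 [-8.9697  1.7025  5.1446] [ 0.493  -0.0427  0.0413] [-179.9168    0.0126   91.6089]
```

View pics/w10.png

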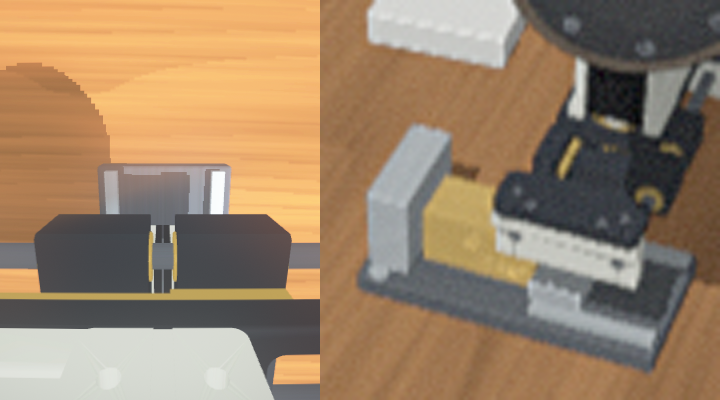

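>>> apply_moves:
  plan:
    - [255,[0,0.05,0],0]
    - [255,[0,0.05,0],0]
    - [255,[0,0,0],0]

```text
time_s: 16.25
tcp_pos: [0.4953, -0.0429, 0.041]
eef_rot: [-179.7, 0.0, 91.6]
contact_force: [-14.2, 2.0, 7.0]
gripper_width: 0.0005
```

>>> apply_moves:
  plan:
    - [255,[0,0.05,0],0]
    - [255,[0,0.05,0],0]
    - [255,[0,0,0],0]

```text
time_s: 16.62
tcp_pos: [0.4953, -0.0436, 0.0401]
eef_rot: [-179.2, 0.1, 91.5]
contact_force: [-28.0, 5.9, 17.4]
gripper_width: 0.0007
```

>>> apply_moves:
  plan:
    - [255,[0,-0.4,0],0]
    - [255,[0,-0.1,-0.6],0]
    - [255,[0,0.3,-0.9],0]
    - [0,[0,0.6,0],0]
    - [0,[0,0.6,0],0]
    - [0,[0,0,0],0]

```text
time_s: 17.38
tcp_pos: [0.5569, -0.0404, 0.1171]
eef_rot: [179.8, -0.0, 91.6]
contact_force: [-0.4, -0.1, -0.5]
gripper_width: 0.0252
```

```bash
python3 look.py w11
```

```text
17.375 0.025150223151285372 [-0.3943 -0.0568 -0.5116] [ 0.5569 -0.0404  0.1171] [179.781   -0.0099  91.6372]
```

View pics/w11.png

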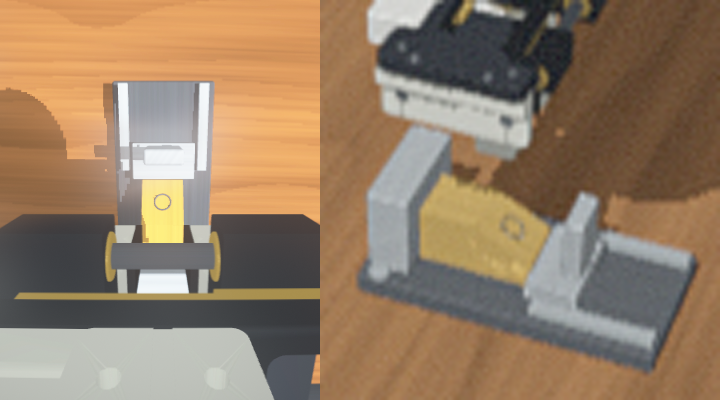

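View pics/w11_wfull.png

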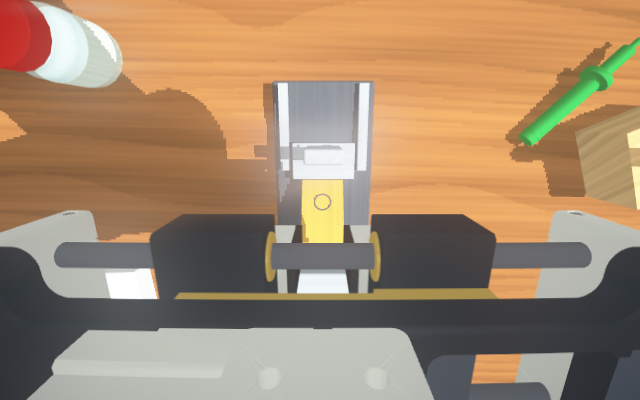

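```bash
python3 - <<'E'
from h import *
T=pose(); c=viewer.capture("wrist")
hsv=cv2.cvtColor(c["frame"],cv2.COLOR_BGR2HSV)
print("ring wrist",onz(c,[(322,201.7)],.0409,T))
cs=viewer.capture("side"); cc=viewer.capture("scene")
cv2.imwrite("pics/s11c.png",cv2.resize(cs["frame"][175:235,330:410],None,fx=8,fy=8,interpolation=cv2.INTER_CUBIC)) if 0 else None
# ring in side: panel (513-320,228) in 4x crop from (270,140)
sp=(270+193/4-.4,140+228/4-.4); print("ring side",onz(cs,[sp],.0409), sp)
g=lambda x,y:np.array([[x/5+250-.4,y/5+255-.4]]); h=lambda x,y:np.array([[(x-350)/5.714+395-.4,y/5.714+185-.4]])
for a,b in [((161,78),(560,80)),((169,210),(527,203))]:
    r1=ray(cs,g(*a)); r2=ray(cc,h(*b)); print(tri([(r1[0][0],r1[1][0]),(r2[0][0],r2[1][0])]))
E
```

```text
ring wrist [[ 0.5505 -0.0421  0.0409]]
ring side [[ 0.5536 -0.0383  0.0409]] (317.85, 196.6)
[0.5052 0.2489 0.1262]
[0.5042 0.2497 0.0486]
```

>>> apply_moves:
  plan:
    - [0,[0.5,0,-0.5],0]
    - [0,[0.9,0,-0.5],0]
    - [0,[1,0,-0.5],0]
    - [0,[1,0,-0.3],0]
    - [0,[1,0.1,0],0]
    - [0,[1,0.1,0],0]
    - [0,[0.4,0.1,0],0]
    - [0,[0,0,0],0]

```text
time_s: 18.62
tcp_pos: [0.5601, 0.2504, 0.2063]
eef_rot: [-180.0, 0.0, 91.7]
contact_force: [0.6, -0.7, -0.2]
gripper_width: 0.0873
```

```bash
python3 look.py w12
```

```text
18.625 0.08730664833965238 [ 0.6133 -0.7293 -0.208 ] [0.5601 0.2504 0.2063] [-179.9888    0.0128   91.721 ]
```

View pics/w12_wfull.png

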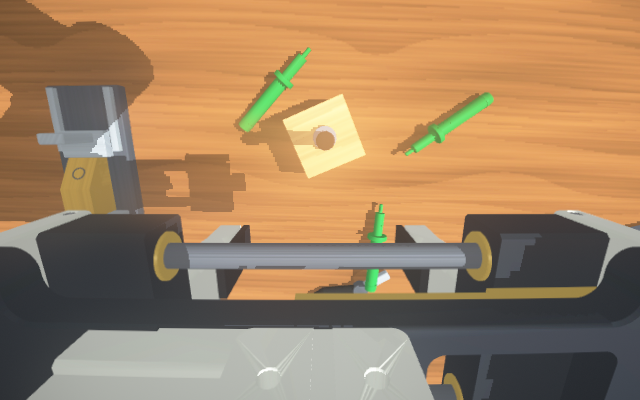

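```bash
python3 - <<'E'
import cv2
im=cv2.imread("pics/w12_wfull.png"); cv2.imwrite("pics/w12c.png",cv2.resize(im[85:190,270:380],None,fx=5,fy=5,interpolation=cv2.INTER_CUBIC))
E
```

```text
(no output)
```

View pics/w12c.png

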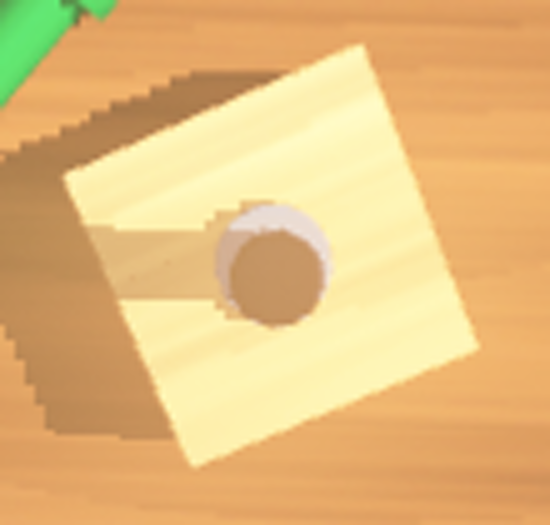

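```bash
python3 - <<'E'
from h import *
T=pose(); c=viewer.capture("wrist")
print("top",onz(c,[(324.8,140.4)],.130,T),"collar",onz(c,[(324.2,137)],.056,T)); print(T)
P=lambda x,y:(270+x/5-.4,85+y/5-.4)
print("stand",onz(c,[P(63,176),P(362,44),P(480,348),P(193,468)],.05,T).mean(0))
E
```

```text
top [[0.5041 0.2482 0.13  ]] collar [[0.5038 0.2482 0.056 ]]
[[-0.0283  0.9996 -0.0004  0.56  ]
 [ 0.9996  0.0283 -0.0003  0.2487]
 [-0.0003 -0.0004 -1.      0.2065]
 [ 0.      0.      0.      1.    ]]
stand [0.5042 0.2486 0.05  ]
```

>>> apply_moves:
  plan:
    - [0,[0.03,-0.6,0],0]
    - [0,[0,-0.52,0.2],0]
    - [0,[0,0,0.9],0]
    - [0,[0,0,0.9],0]
    - [0,[0,0,0.5],0]
    - [0,[0,0,0.15],0]
    - [0,[0,0,0],0]
    - [140,[0,0,0],0]

```text
time_s: 19.77
tcp_pos: [0.5051, 0.2497, 0.0754]
eef_rot: [179.9, -0.1, 91.6]
contact_force: [-0.0, 1.0, 0.2]
gripper_width: 0.082
```

```bash
cat > look2.py <<'E'
from h import *
s=get_state(); print(s['time_s'],s['gripper_width'],s['contact_force'],s['tcp_pos'],s['eef_rot'])
T=pose(s); w=viewer.capture("wrist")["frame"]; c=viewer.capture("side")["frame"]; d=viewer.capture("scene")["frame"]
n=sys.argv[1]; cv2.imwrite(f"pics/{n}_w.png",w);cv2.imwrite(f"pics/{n}_s.png",c);cv2.imwrite(f"pics/{n}_c.png",d)
x0,y0,x1,y1=[int(v) for v in sys.argv[2:6]]
a,b,e,f=[int(v) for v in sys.argv[6:10]]
A=cv2.resize(c[y0:y1,x0:x1],(400,400),interpolation=cv2.INTER_CUBIC); B=cv2.resize(d[b:f,a:e],(400,400),interpolation=cv2.INTER_CUBIC)
cv2.imwrite(f"pics/{n}.png",np.hstack([A,B]))
E
python3 look2.py p1 220 220 330 330 380 140 480 240
```

```text
19.775 0.08196554746562637 [-0.0465  1.0291  0.1735] [0.5051 0.2497 0.0754] [179.9021  -0.0776  91.6113]
```

View pics/p1.png

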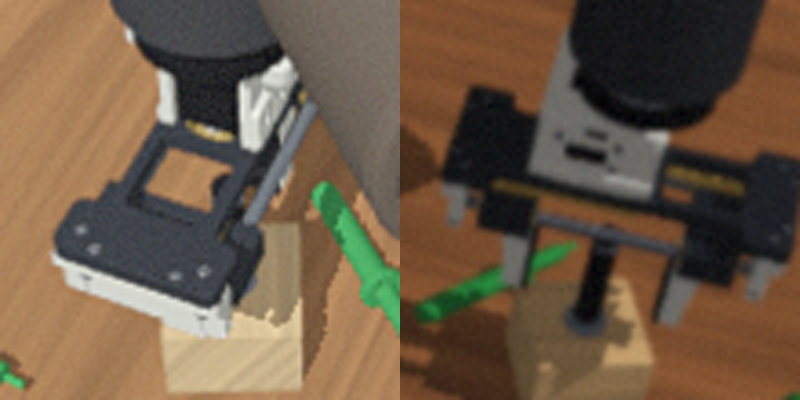

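View pics/p1_w.png

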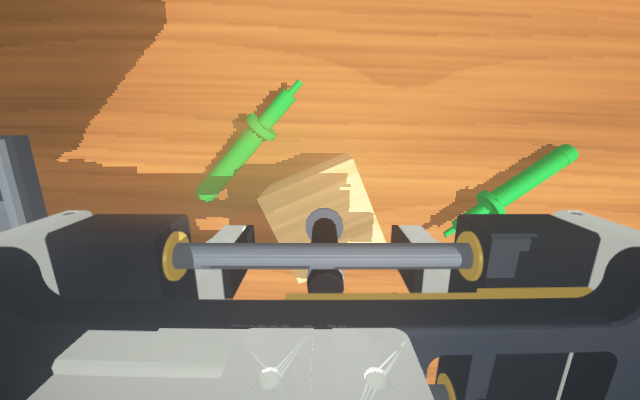

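>>> apply_moves:
  plan:
    - [255,[0,0,0],0]
    - [255,[0,0,0],0]
    - [255,[0,0,0],0]
    - [255,[0,0,0],0]
    - [255,[0,0,0],0]
    - [255,[0,0,-0.2],0]
    - [255,[0,0,-0.26],0]
    - [255,[0,0,0],0]
  squeeze: 10

```text
time_s: 20.92
tcp_pos: [0.5048, 0.2499, 0.0987]
eef_rot: [179.9, -0.1, 91.6]
contact_force: [0.5, 1.2, -0.6]
gripper_width: 0.0161
```

>>> apply_moves:
  plan:
    - [255,[0,-0.12,0],0]
    - [255,[0,-0.12,0],0]
    - [255,[0,-0.12,0],0]
    - [255,[0,-0.12,0],0]
    - [255,[0,0,0],0]
  squeeze: 6

```text
time_s: 21.55
tcp_pos: [0.4797, 0.2486, 0.0971]
eef_rot: [-180.0, 0.0, 91.6]
contact_force: [-0.1, 0.0, -0.6]
gripper_width: 0.0153
```

```bash
python3 look2.py p2 220 220 330 330 380 140 480 240
```

```text
21.55 0.015335949484020134 [-0.1139  0.0309 -0.5829] [0.4797 0.2486 0.0971] [-179.9778    0.01     91.6482]
```

View pics/p2.png

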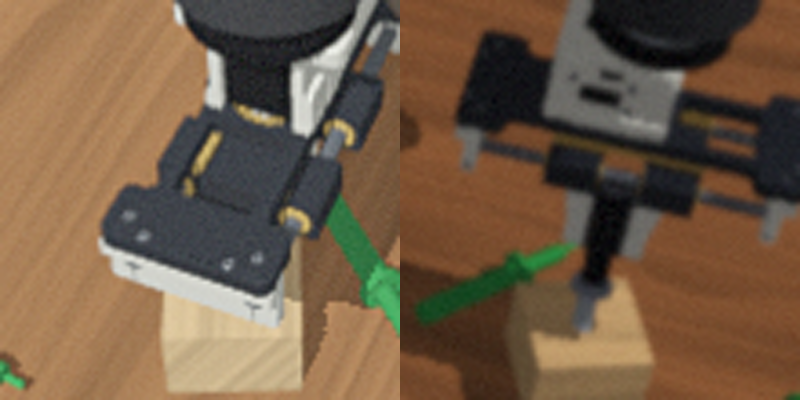

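View pics/p2_w.png

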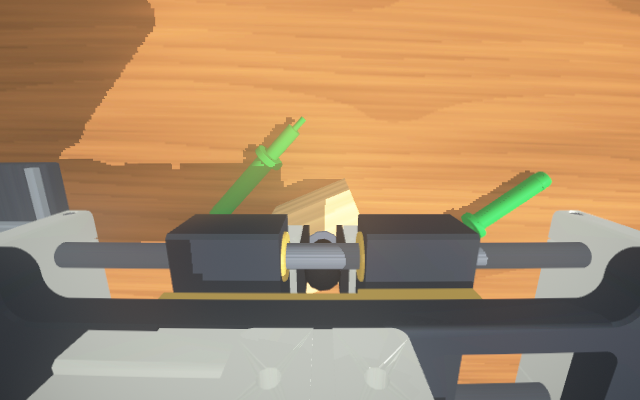

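>>> apply_moves:
  plan:
    - [255,[0,-0.12,0],0]
    - [255,[0,-0.12,0],0]
    - [255,[0,-0.12,0],0]
    - [255,[0,0,0],0]
    - [255,[0,0,-0.3],0]
    - [255,[0,0,-0.5],0]
    - [255,[0,0,-0.4],0]
    - [255,[0,0,0],0]

```text
time_s: 22.7
tcp_pos: [0.4632, 0.2488, 0.1593]
eef_rot: [179.9, -0.1, 91.6]
contact_force: [0.8, 0.1, -0.8]
gripper_width: 0.0155
```

```bash
python3 look2.py p3 220 190 330 300 380 120 480 220
```

```text
22.7 0.015538731242430834 [ 0.8192  0.1074 -0.7746] [0.4632 0.2488 0.1593] [179.8551  -0.1301  91.6223]
```

View pics/p3.png

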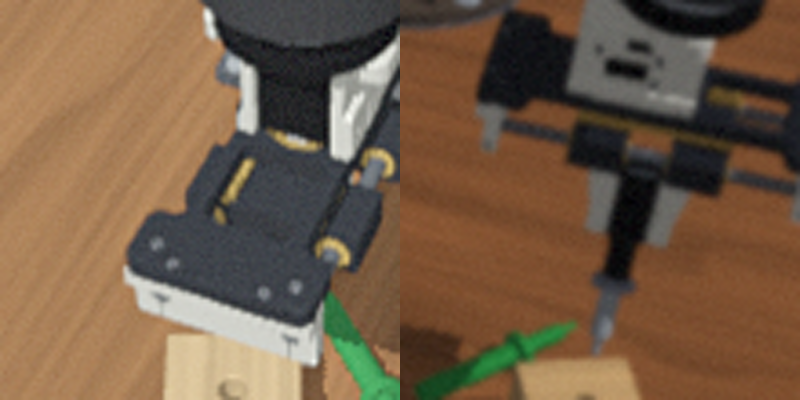

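View pics/p3_w.png

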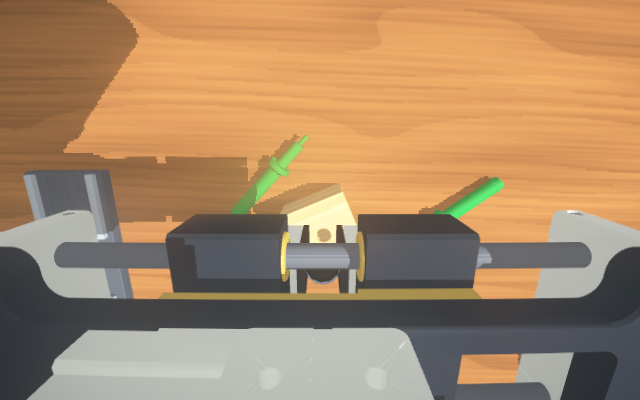

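```bash
cat > tilt.py <<'E'
from h import *
# usage: intersect scene/side rays with the pen's plane (through grip point, normal = tool x)
def inplane(c,pts,T):
    o,d=ray(c,pts); n=T[:3,0]; g=(T@np.array([0,0,-.0188,1]))[:3]
    k=((g-o)@n)/(d@n); return o+k[:,None]*d-g
E
python3 - <<'E'
from tilt import *
for n in ["scene","side"]:
    c=viewer.capture(n); print(n,-np.array(c['R']).T@c['t'])
    if n=="scene": cs=c
im=cs["frame"]; cv2.imwrite("pics/p3sc.png",cv2.resize(im[150:225,410:460],None,fx=8,fy=8,interpolation=cv2.INTER_CUBIC))
E
```

```text
scene [1.2755 0.2574 0.8763]
side [0.2689 0.688  0.7596]
```

View pics/p3sc.png

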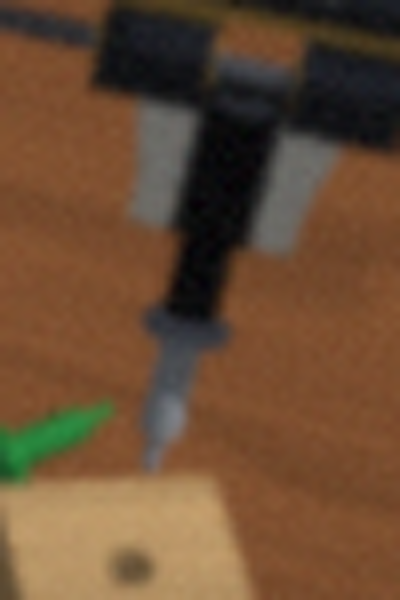

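```bash
python3 - <<'E'
from tilt import *
T=pose(); c=viewer.capture("scene"); g=(T@np.array([0,0,-.0188,1]))[:3]
for nm,p,L in [("tip",(150,470),.0862),("collar",(186,327),.0412)]:
    px=[(410+p[0]/8-.45,150+p[1]/8-.45)]; o,d=ray(c,px); o=o[0];d=d[0]/np.linalg.norm(d[0])
    b=d@(o-g); cc=(o-g)@(o-g)-L*L; disc=b*b-cc
    print(nm,"closest approach",np.sqrt((o-g)@(o-g)-b*b))
    if disc>0:
        for k in (-b-np.sqrt(disc),-b+np.sqrt(disc)):
            v=o+k*d-g; print(v, "tilt in xz",np.degrees(np.arctan2(v[0],-v[2])))
# predicted pixel vs tilt
for th in (20,25,30,35,40):
    t=np.radians(th); P=[g+L*(np.sin(t)*T[:3,1]+np.cos(t)*T[:3,2]) for L in (.0862,.0412)]
    q=proj(c,P); print(th,((q+.45-[410,150])*8).round(0).tolist())
E
```

```text
tip closest approach 0.08812709583085696
collar closest approach 0.045526374691572724
20 [[164.0, 438.0], [200.0, 304.0]]
25 [[162.0, 447.0], [199.0, 308.0]]
30 [[161.0, 455.0], [198.0, 311.0]]
35 [[160.0, 461.0], [198.0, 313.0]]
40 [[159.0, 464.0], [198.0, 314.0]]
```

>>> apply_moves:
  plan:
    - [255,[0,0,0],0]
    - [255,[-0.5,0.12,0],0]
    - [255,[-0.8,0.1,0],0]
    - [255,[-0.9,0.1,0],0]
    - [255,[-0.9,0.1,0],0]
    - [255,[-0.9,0.1,0],0]
    - [255,[-0.8,0.1,0],0]
    - [255,[-0.7,0,0],0]
    - [255,[-0.34,0,0],0]
    - [255,[0,0,0],0]
  squeeze: 25

```text
time_s: 24.25
tcp_pos: [0.5014, -0.0436, 0.1568]
eef_rot: [-180.0, 0.0, 91.5]
contact_force: [0.6, 1.2, -0.6]
gripper_width: 0.0156
```

```bash
python3 look2.py p4 250 110 370 230 250 140 350 240
```

```text
24.25 0.015614257490901439 [ 0.6119  1.2352 -0.5837] [ 0.5014 -0.0436  0.1568] [-179.9739    0.0034   91.5175]
```

View pics/p4.png

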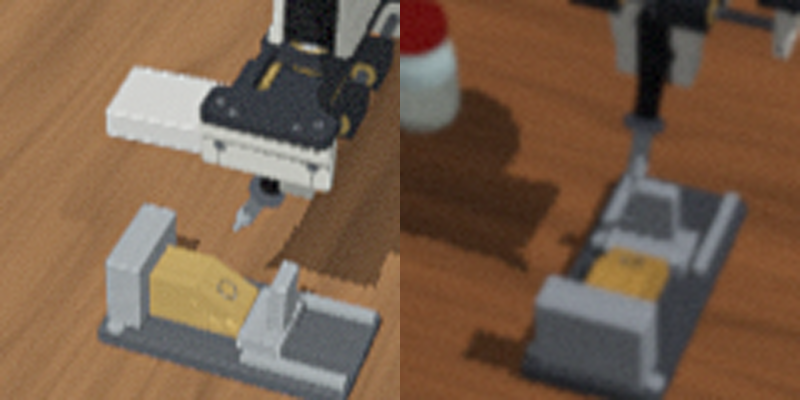

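View pics/p4_w.png

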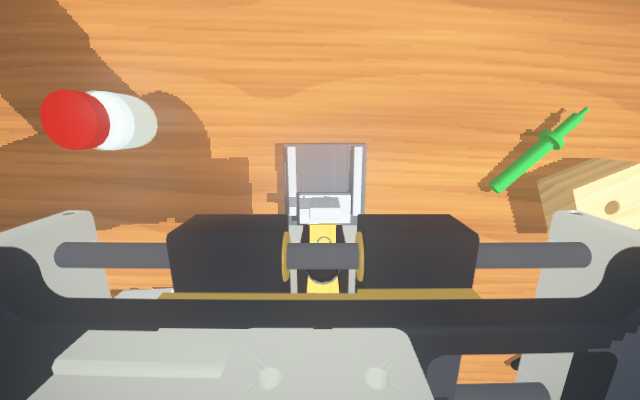

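```bash
python3 - <<'E'
import cv2
im=cv2.imread("pics/p4_s.png"); cv2.imwrite("pics/p4sc.png",cv2.resize(im[155:220,300:350],None,fx=9,fy=9,interpolation=cv2.INTER_CUBIC))
E
```

```text
(no output)
```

View pics/p4sc.png

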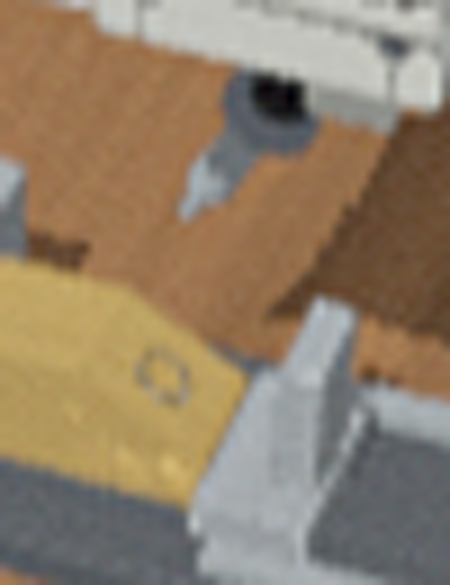

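```bash
python3 - <<'E'
from tilt import *
T=pose(); c=viewer.capture("side"); g=(T@np.array([0,0,-.0188,1]))[:3]
f=lambda x,y:(300+x/9-.45,155+y/9-.45)
v=inplane(c,[f(183,217),f(270,114)],T); print(v, "dir",np.degrees(np.arctan2((v[0]-v[1])[0],-(v[0]-v[1])[2])),np.linalg.norm(v,axis=1))
for th in (20,25,30,35,40):
    t=np.radians(th); P=[g+L*(np.sin(t)*T[:3,1]+np.cos(t)*T[:3,2]) for L in (.0862,.0412)]
    q=proj(c,P); print(th,((q+.45-[300,155])*9).round(0).tolist())
print("ring",onz(c,[f(163,377)],.0409))
o,d=ray(c,[f(163,377)]);
# ring intersect with pen plane
print("ring in pen plane rel grip",inplane(c,[f(163,377)],T)+g)
E
```

```text
[[ 0.049   0.0014 -0.0805]
 [ 0.0272  0.0008 -0.0406]] dir 28.67204788082015 [0.0943 0.0488]
20 [[256.0, 237.0], [321.0, 121.0]]
25 [[230.0, 222.0], [308.0, 113.0]]
30 [[206.0, 205.0], [296.0, 105.0]]
35 [[182.0, 187.0], [285.0, 96.0]]
40 [[160.0, 167.0], [274.0, 86.0]]
ring [[ 0.5543 -0.0386  0.0409]]
ring in pen plane rel grip [[ 0.555  -0.0406  0.0389]]
```

>>> apply_moves:
  plan:
    - [255,[0.03,-0.02,0.4],0]
    - [255,[0,0,0.35],0]
    - [255,[0,0,0.16],0]
    - [255,[0,0,0],0]

```text
time_s: 24.95
tcp_pos: [0.5004, -0.041, 0.1113]
eef_rot: [-179.9, 0.0, 91.7]
contact_force: [0.9, -0.5, -1.4]
gripper_width: 0.0156
```

```bash
python3 look2.py p5 295 165 345 215 270 170 330 230
```

```text
24.95 0.015580883218345273 [ 0.8936 -0.5116 -1.3795] [ 0.5004 -0.041   0.1113] [-179.9474    0.0194   91.6697]
```

View pics/p5.png

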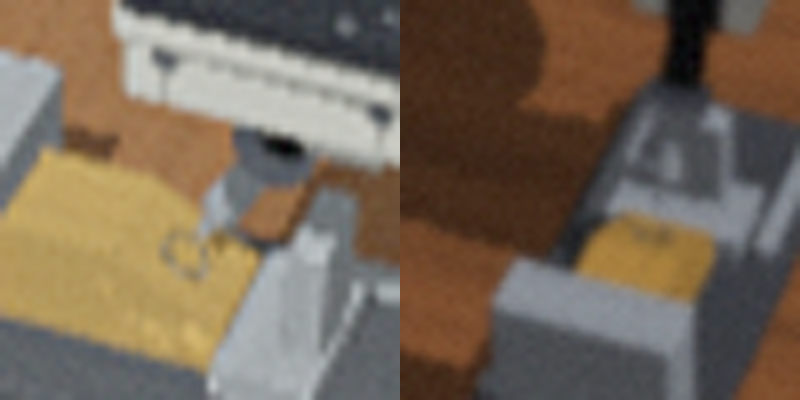

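```bash
python3 - <<'E'
import cv2
im=cv2.imread("pics/p5_w.png"); cv2.imwrite("pics/p5wc.png",cv2.resize(im[160:310,260:390],None,fx=4,fy=4,interpolation=cv2.INTER_CUBIC))
E
```

```text
(no output)
```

View pics/p5wc.png

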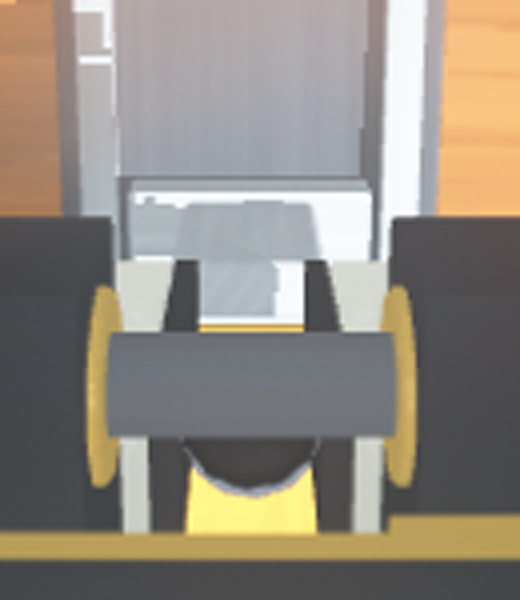

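```bash
python3 - <<'E'
import cv2,numpy as np
c=cv2.imread("pics/p5_c.png")[175:215,295:325]; s=cv2.imread("pics/p5_s.png")[180:205,305:335]
f=lambda a:cv2.convertScaleAbs(a,alpha=1.4)
a=cv2.resize(f(c),(450,600),interpolation=cv2.INTER_CUBIC); b=cv2.resize(s,(350,292),interpolation=cv2.INTER_CUBIC)
o=np.zeros((600,800,3),np.uint8); o[:,:450]=a; o[:292,450:]=b; cv2.imwrite("pics/p5z.png",o)
E
```

```text
(no output)
```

View pics/p5z.png

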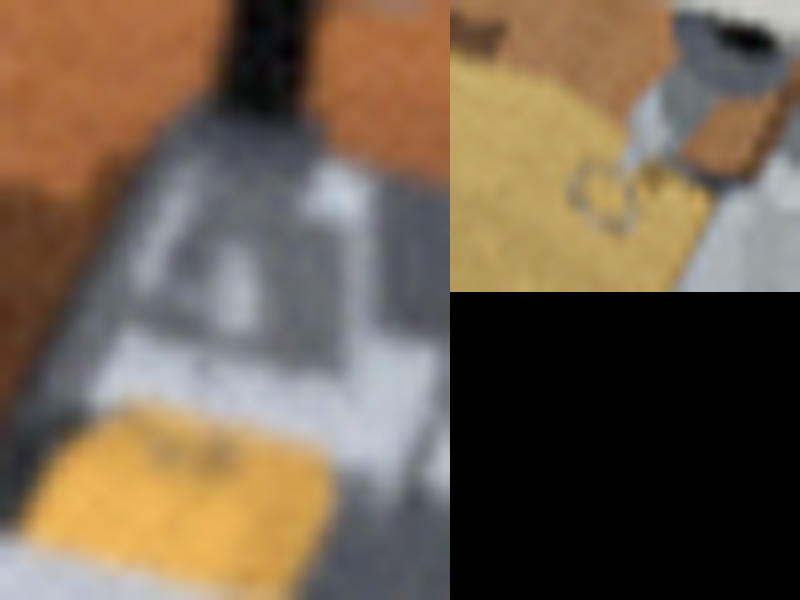

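```bash
python3 - <<'E'
from tilt import *
T=pose(); print(T[:3,3]); sc=viewer.capture("scene"); sd=viewer.capture("side"); g=(T@np.array([0,0,-.0188,1]))[:3]
t=np.radians(28.7); M=np.array([.552,-.0408,.0409])
pen=lambda L:g+L*(np.sin(t)*T[:3,1]+np.cos(t)*T[:3,2])
fs=lambda q:((q+.45-[295,175])*15).round(0).tolist()
print("scene pred: L=.06,.065,.0905 ring",fs(proj(sc,[pen(0.03),pen(.06),pen(.07),pen(.0905),M])))
q=proj(sd,[pen(.0862),pen(.0905),M]); print("side pred",q.round(1).tolist(),"obs tip (319.95,193.65) ring (317.65,196.45)")
# tip->ring vector in side pen plane
v=inplane(sd,[(319.95,193.65),(317.65,196.45)],T); print("tip->ring in plane",(v[1]-v[0])*1e3)
# sensitivity
print("scene px*15 per mm y", (proj(sc,[M+[0,.001,0]])-proj(sc,[M]))*15)
E
```

```text
[ 0.501  -0.0411  0.1122]
scene pred: L=.06,.065,.0905 ring [[290.0, 40.0], [261.0, 210.0], [252.0, 266.0], [233.0, 380.0], [212.0, 452.0]]
side pred [[322.7, 192.8], [321.8, 193.8], [318.9, 196.1]] obs tip (319.95,193.65) ring (317.65,196.45)
tip->ring in plane [  5.5478   0.1602 -10.784 ]
scene px*15 per mm y [[5.4847 1.566 ]]
```

>>> apply_moves:
  plan:
    - [255,[0,0.05,0.1],0]
    - [255,[0,0.04,0.08],0]
    - [255,[0,0,0],0]
    - [255,[0,0,0],0]

```text
time_s: 25.7
tcp_pos: [0.505, -0.0413, 0.1025]
eef_rot: [-180.0, 0.0, 91.6]
contact_force: [0.6, -0.2, -1.0]
gripper_width: 0.0153
```

```bash
cat > z.py <<'E'
from h import *
n=sys.argv[1]
for k in range(4):
    s=get_state(); 
    c=viewer.capture("side")["frame"]; 
    print(s['contact_force'],s['tcp_pos'])
d=viewer.capture("scene")["frame"]; cv2.imwrite(f"pics/{n}_s.png",c); cv2.imwrite(f"pics/{n}_c.png",d)
a=cv2.resize(d[175:215,295:325],(450,600),interpolation=cv2.INTER_CUBIC); b=cv2.resize(c[175:210,300:335],(350,350),interpolation=cv2.INTER_CUBIC)
o=np.zeros((600,800,3),np.uint8); o[:,:450]=cv2.convertScaleAbs(a,alpha=1.4); o[:350,450:]=b; cv2.imwrite(f"pics/{n}.png",o)
E
python3 z.py p6
```

```text
[ 0.5504 -0.2273 -1.0032] [ 0.505  -0.0413  0.1025]
[ 0.5556  0.0582 -1.0919] [ 0.505  -0.0413  0.1025]
[ 0.1199 -0.1671 -0.6197] [ 0.505  -0.0413  0.1026]
[ 0.7139  0.5618 -0.7408] [ 0.5051 -0.0412  0.1026]
```

View pics/p6.png

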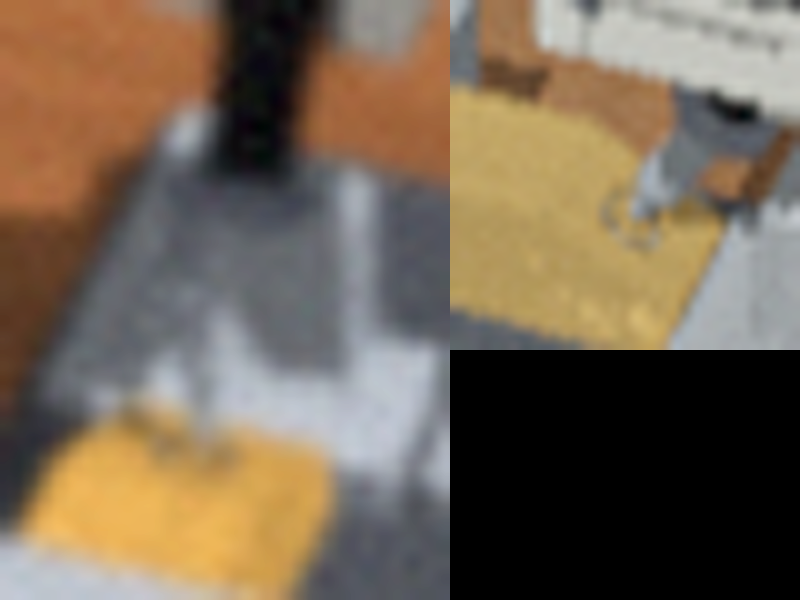

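>>> apply_moves:
  plan:
    - [255,[-0.03,0,0],0]
    - [255,[0,0.02,0.035],0]
    - [255,[0,0.02,0.035],0]
    - [255,[0,0,0],0]

```text
time_s: 26.45
tcp_pos: [0.5071, -0.0427, 0.0989]
eef_rot: [-180.0, 0.0, 91.6]
contact_force: [0.3, -0.5, -0.0]
gripper_width: 0.0155
```

```bash
python3 z.py p7
```

```text
[ 0.3024 -0.5008 -0.0473] [ 0.5071 -0.0427  0.0989]
[-1.1659  0.1025  0.2844] [ 0.5071 -0.0427  0.099 ]
[-0.691  -0.4174  1.0281] [ 0.507  -0.0427  0.0991]
[-0.7645 -0.1244 -0.0955] [ 0.507  -0.0427  0.0991]
```

View pics/p7.png

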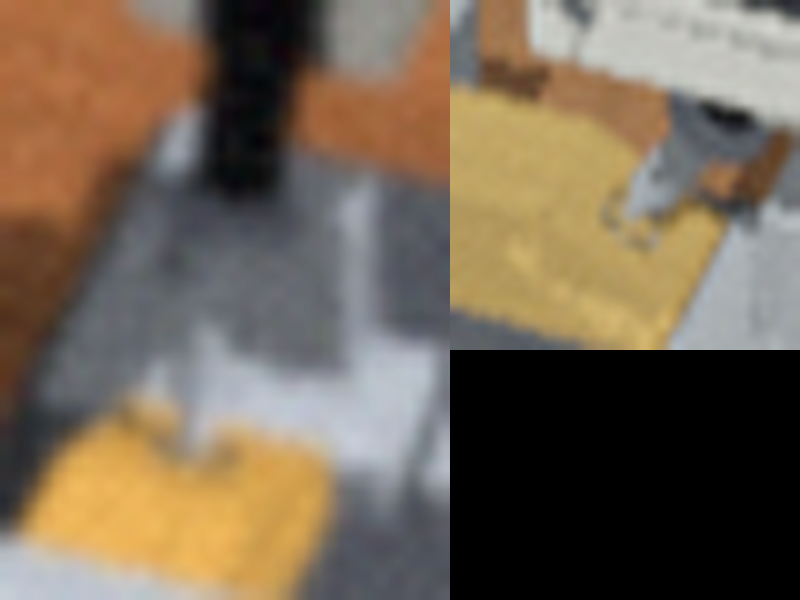

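>>> apply_moves:
  plan:
    - [255,[0,0.016,0.03],0]
    - [255,[0,0.016,0.03],0]
    - [255,[0,0,0],0]
    - [255,[0,0,0],0]

```text
time_s: 27.2
tcp_pos: [0.5087, -0.0426, 0.0961]
eef_rot: [180.0, 0.0, 91.6]
contact_force: [-0.3, 0.3, 2.3]
gripper_width: 0.0156
```

```bash
python3 z.py p8; python3 - <<'E'
from h import *
F=[]
for k in range(12):
    F.append(get_state()['contact_force']); viewer.capture("side")
print(np.mean(F,0), get_state()['eef_rot'])
E
```

```text
[-0.2727  0.2805  2.3025] [ 0.5087 -0.0426  0.0961]
[ 0.0214 -0.6424  1.1115] [ 0.5087 -0.0426  0.0961]
[-0.2045  0.7097  0.0391] [ 0.5086 -0.0426  0.0961]
[-0.6536 -1.0688  1.4148] [ 0.5086 -0.0427  0.0961]
[-0.9561 -0.2903  1.2841] [-179.9993    0.001    91.6211]
```

View pics/p8.png

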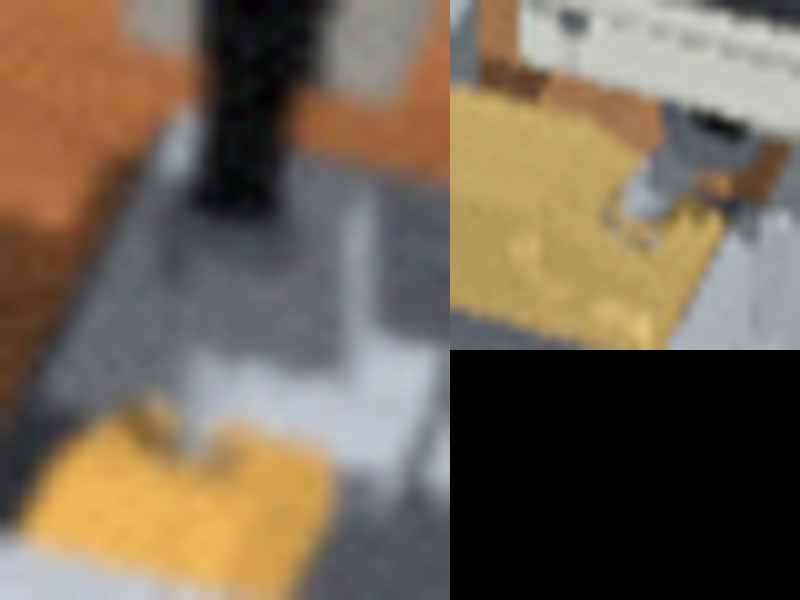

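```bash
python3 - <<'E'
import cv2
im=cv2.imread("pics/p8_s.png"); cv2.imwrite("pics/p8z.png",cv2.resize(im[175:210,305:345],None,fx=16,fy=16,interpolation=cv2.INTER_CUBIC))
E
```

```text
(no output)
```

View pics/p8z.png

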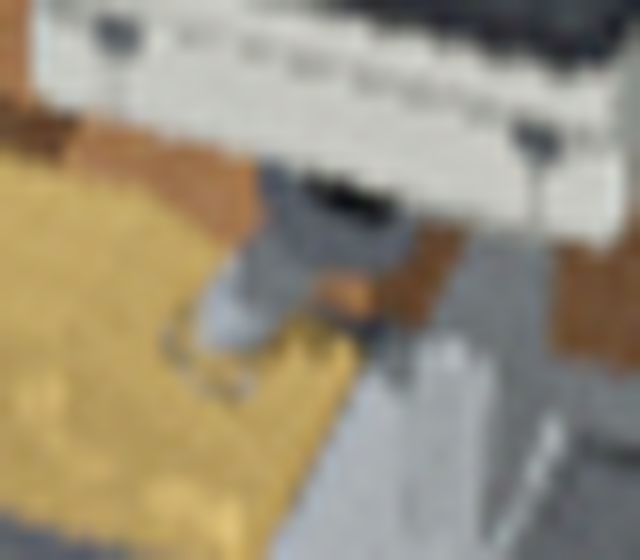

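```bash
python3 - <<'E'
from h import *
s=get_state(); print(s['time_s'],s['contact_force'],s['tcp_pos'],s['gripper_width']); print(close_job())
E
```

```text
28.05 [-0.9572 -0.3552  2.2304] [ 0.5087 -0.0426  0.0961] 0.015168301507548755
the job is handed in; nothing more can be done
None
```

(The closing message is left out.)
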